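Set up the stud press for the next pair of boots

TASK

Get the stud press ready: swing its latch open, slide the loose metal plate flat into the slot until it is fully home, and swing the latch shut again behind it. Pick every stud out of the pocket tray and put them all in the small wooden dish beside the press. Do not knock over the glue jar or the dye bottle.

Things in the scene. Friction and masses are not known exactly. Their poses are not given: they have to be found in the camera images.
- slideway: Green slideway of a stud press, fixed; its place and yaw differ per run. Origin: on its underside (bench height), at the middle of the slot's mouth; +x runs into the slot, +y is left seen along +x. Its flat bed, top 10 mm above the bench, reaches from x = -125 to 120 and y = -64 to 72 mm. Before the mouth (x below 0) the bed is open; from x = 0 to 103 mm it is a slot for the plate.
- slot_mouth (a point): Fixed point on the bed at x = 0, y = 0, z = 10 mm of the slideway. Slot: side rails 84 mm apart (y = -42, 42 mm), flared a little wider over the first 15 mm; over them two dark steel lips reaching in to y = -32 and 32 mm from x = 12 to 103 mm, undersides 20.5 mm and tops 25.5 mm above the bench; end stop at x = 103 mm. Between the lips it is open above.
- slot_end (a point): Fixed point of the slideway at x = 53, y = 0, z = 10 mm in its frame: where the plate's origin comes to lie when the plate is fully home against the end stop (then the plate's rear edge is 3 mm inside the mouth).
- latch (a joint): Steel latch arm over the bed, 12 mm wide, 14 to 24 mm above the bench, on an upright hinge left of the mouth. 0 = shut: it lies straight across the mouth and bars it. Grows as it swings clockwise from above, its free end going out to the slideway's -x, then left; 1.57 = along -x, stop at 1.9 rad. Clear of the plate's path from 1.6. Starts shut or slightly ajar; stays where left (0.6 N at the pin).
- latch_pin (a point): Top of the upright round steel pin (12 mm diameter) by which the latch arm is moved: 110 mm from the hinge at the free end. The top is 67 mm above the bench; 43 mm of pin stand clear above the arm.
- latch_hinge (a point): On the hinge axis of the latch, 14 mm above the bench; at x = -14, y = 62 mm of the slideway.
- plate: Press plate: slab of dark anodised aluminium 100 (x) by 80 (y) by 8 mm, 0.24 kg, with a black upright grip rib on its middle, 44 mm long along the plate's x, 12 mm thick along y, reaching from 8 to 48 mm above the underside. Origin: centre of the underside; z up. It starts lying flat on the bench, left or right of the slideway. It is the same both ways round, so either short edge may go in first.
- tray: Brown wooden pocket tray 170 (x) by 120 (y) by 16 mm, fixed to the bench, on the other side of the slideway from the plate. Origin: centre of the underside. Six square pockets 22 mm wide and 8 mm deep at x = -55, 0, 55 and y = -27, 27 mm; some may be empty.
- dish: Square open dish of light wood, fixed to the bench beside the far end of the slideway, on its left or right: 88 by 88 mm outside, 32 mm high, walls and floor 4 mm. Origin: centre of the underside.
- stud0: Bare aluminium boot stud, 14 g: square foot 20 by 20 by 4 mm, then a round shank 14 mm in diameter up to 26 mm. Origin: centre of the foot's underside; z along the shank. Starts upright in a tray pocket, its foot 8 mm above the bench, its shank standing 18 mm above the tray. May be absent (None from the start).
- stud1: Bare aluminium boot stud, 14 g: square foot 20 by 20 by 4 mm, then a round shank 14 mm in diameter up to 26 mm. Origin: centre of the foot's underside; z along the shank. Starts upright in a tray pocket, its foot 8 mm above the bench, its shank standing 18 mm above the tray. May be absent (None from the start).
- stud2: Bare aluminium boot stud, 14 g: square foot 20 by 20 by 4 mm, then a round shank 14 mm in diameter up to 26 mm. Origin: centre of the foot's underside; z along the shank. Starts upright in a tray pocket, its foot 8 mm above the bench, its shank standing 18 mm above the tray. May be absent (None from the start).
- stud3: Bare aluminium boot stud, 14 g: square foot 20 by 20 by 4 mm, then a round shank 14 mm in diameter up to 26 mm. Origin: centre of the foot's underside; z along the shank. Starts upright in a tray pocket, its foot 8 mm above the bench, its shank standing 18 mm above the tray. May be absent (None from the start).
- stud4: Bare aluminium boot stud, 14 g: square foot 20 by 20 by 4 mm, then a round shank 14 mm in diameter up to 26 mm. Origin: centre of the foot's underside; z along the shank. Starts upright in a tray pocket, its foot 8 mm above the bench, its shank standing 18 mm above the tray. May be absent (None from the start).
- stud5: Bare aluminium boot stud, 14 g: square foot 20 by 20 by 4 mm, then a round shank 14 mm in diameter up to 26 mm. Origin: centre of the foot's underside; z along the shank. Starts upright in a tray pocket, its foot 8 mm above the bench, its shank standing 18 mm above the tray. May be absent (None from the start).
- gluejar: Squat amber glass glue jar with a steel lid, 64 mm across and 75 mm high, beyond the slideway. Origin: centre of the underside. Not part of the work; must stay upright.
- dyebottle: White plastic dye bottle with a black cap, 52 mm across and 130 mm high, beyond the slideway. Origin: centre of the underside. Not part of the work; must stay upright.

How it is judged:
By the outcome, as a careful person would: the job done as asked, in the order asked, and still so for the second after the job is handed in, with the robot touching nothing.
Of stud0, stud1, stud2, stud3, stud4, stud5 only 4 to 6 are there at a start; the rules pass over those that are not, and their reading is None.
At some moment in a run one of plate may be knocked a few centimetres aside while the robot is not near it.
Once in a run the grip may slacken for a moment while it holds something.
It also fails if it takes over 210 s, if anything falls off the work surface, if the arm or the gripper's body presses on something with over 40 N, if the wrist force passes 120 N, or if a joint passes its speed limit or range.

ROBOT

A 6-joint arm with a two-finger parallel gripper is mounted at the origin on the work surface. World frame = base frame: x ahead of the robot, y to its left, z up, the work surface at z = 0. Lengths are in m, angles in rad, forces in N, time in s.
With the tool pointing down it reaches from about 0.425 to 0.95 m from the base axis. Payload 3.5 kg.
Tool frame: the origin (TCP) lies on the centre line of the jaws, within the pads' length; the fingertips stand 19 mm ahead of it and the grasp point (between the pads) is the TCP; z points along the fingers, y is the line along which they close (so a half turn about z gives the same grasp; the last joint's range is limited). The gripper opens to 85 mm and grips with 20 to 120 N. Pads are 22 mm wide; open, the fingers measure 114 mm over their backs; the gripper's body (76 mm by 85 mm) begins 54 mm behind the grasp point. The pads swing forward as they close: fully open they stand 13 mm farther back than shut.
Start: joints at [-1.435, 0.286, 1.577, -0, 1.279, -0.15], TCP at [0.19, -0.648, 0.25] pointing down, gripper open.
Joint ranges: [-2.77, 2.77], [-0.9, 2.22], [0.21, 2.48], [-1.53, 4.67], [0.24, 2.81], [-2.84, 2.84]. Speed limits (rad/s): [2.79, 2.79, 3.14, 3.14, 3.14, 3.14].

INTERFACE

Orientations are given as a unit quaternion [x, y, z, w].
In Python, from plant import ctrl, imaging gives the robot as it stands. The module is installed in compiled form; this text tells all that it offers.
- The arm moves only by the shell command python3 -m handwheel 'ROWS' [OPENING] [FORCE]. ROWS is JSON, one flat list of numbers, 6 for each row, row after row: the shift along the world's x, y, z in units of 150 mm (1.0 is 150 mm), then the turn, a rotation vector about the world's x, y, z in units of 90 degrees (1.0 is 90 degrees). In form: [tx, ty, tz, rx, ry, rz, tx, ty, tz, rx, ry, rz, ...]. A call has 1 to 5 rows; each row shifts and turns the commanded pose from where the row before left it; what a row does not reach is not made up. A row lasts 1/12 s, in which the tool goes at most 41.7 mm and 7.16 degrees, less where a joint would pass 70% of its speed; a pose out of reach is approached as far as the arm can. A call with a number of a shift or a turn outside -1 to 1 is refused whole. A call with a gripper value outside its range is refused whole. OPENING is the opening, from 0 (shut) to 1 (fully open), set as the call begins (- or left out, the last holds). The fingers move at their own pace and stop on an object; FORCE is the grip in N (left out, the last holds). Time passes only in rows, so rows that do not move let the fingers close. It gives the time, the measured TCP pose, the force, the opening and the grip force at its end, in the units of the state.
- ctrl.get_state(): the state, without advancing time (a new reading comes with each control period).
- imaging.read_camera(name): name is "scene" or "top"; returns (picture, depth): 400x640x3 uint8, blue, green, red; 400x640 float32, m along the optical axis (not along the pixel's ray), 0 where there is no reading.
- imaging.get_calibration(name): a dict with "fovy" (degrees; the focal length in pixels is half the picture's height over the tangent of half this angle, whatever the lens; pixels are square), "cx", "cy" (the principal point, pixels), "distortion" ([k1, k2, p1, p2, k3] as OpenCV has them; the pictures are not rectified), "R" (3x3) and "t" (3): a world point X has camera coordinates R X + t. Camera axes: x right, y down, z forward; pixel columns grow to the right and rows downward; lengths in m; the calibration is good to about 2 mm. A picture is of the moment at which its call begins. get_calibration takes no time and is no camera call.
- ctrl.sign_off(): hands the job in; it is judged then, once.
The state is a dict: "time": time; "qpos": joint angles; "dq": joint speeds; "joint_efforts": joint torques, N m; "eef_pos": TCP position; "tcp_rot": TCP orientation; "contact_force": force on the tool from outside, world axes, zero at the start; "wrist_torque": the same for the moment, N m; "opening": opening from 0.0 (shut) to 1.0 (fully open); "finger_force": force on a finger pad.
Only numpy, scipy, OpenCV 4.12 (cv2) and the standard library are available. Lean on these libraries where they do the work, as an engineer would, in place of code of your own. Each camera call takes 0.05 s, during which the arm holds its last target. There are 200 camera calls.

## Working session

There is one attempt and no reset: what is moved stays moved. The work goes in short steps, Python scripts to look and compute and a shell command to move; the robot and the scene stay as the last step left them, time stands still between calls to the robot, and variables do not carry over. Pictures are saved under pics/ and viewed, at most 14 in all, crops included, and the job is handed in when it is done.

```bash
mkdir -p pics; cat > h.py <<'E'
import numpy as np, cv2
from plant import ctrl, imaging
def cal(n):
    c=imaging.get_calibration(n); f=200/np.tan(np.radians(c["fovy"])/2)
    K=np.array([[f,0,c["cx"]],[0,f,c["cy"]],[0,0,1]]); return K,np.array(c["distortion"],float),np.array(c["R"]),np.array(c["t"])
def ray(n,uv,z):
    "pixels -> world points on plane z"
    K,D,R,t=cal(n); p=cv2.undistortPoints(np.array(uv,float).reshape(-1,1,2),K,D).reshape(-1,2)
    d=np.c_[p,np.ones(len(p))]@R; o=-R.T@t
    return o+d*((z-o[2])/d[:,2])[:,None]
def proj(n,X):
    K,D,R,t=cal(n); return cv2.projectPoints(np.array(X,float).reshape(-1,3),cv2.Rodrigues(R)[0],t,K,D)[0].reshape(-1,2)
def cloud(n,dep):
    K,D,R,t=cal(n); h,w=dep.shape; g=np.stack(np.meshgrid(np.arange(w),np.arange(h)),-1).reshape(-1,1,2).astype(float)
    p=cv2.undistortPoints(g,K,D).reshape(-1,2); X=(np.c_[p,np.ones(len(p))]*dep.reshape(-1,1)-t)@R
    return X.reshape(h,w,3)
E
python3 - <<'E'
from h import *
for n in("top","scene"):
    im,d=imaging.read_camera(n); cv2.imwrite(f"pics/{n}0.png",im); np.save(f"pics/{n}0.npy",d)
    K,D,R,t=cal(n); print(n,K[0,0],D,-R.T@t,R[2],(d>0).mean())
s=ctrl.get_state(); print(s)
E
```

```text
top 460.7266662132053 [-0.00224515  0.          0.          0.          0.        ] [0.42174998 0.02792397 1.04276281] [ 0.17246992  0.00260436 -0.98501134] 0.99609375
scene 501.34742744946254 [-0.04463216  0.          0.          0.          0.        ] [ 1.28727806 -0.65203846  1.00804557] [-0.5302479   0.49217845 -0.69036044] 0.9949609375
{'time': 0.1, 'qpos': array([-1.43494391e+00,  2.87112613e-01,  1.57805257e+00,  1.12239638e-05,
        1.27858672e+00, -1.50023764e-01]), 'dq': array([-0.00050026, -0.00148774, -0.0025754 ,  0.00045604,  0.00014397,
       -0.00036731]), 'joint_efforts': array([ 1.07225584e-03, -4.07294333e+01, -2.93698043e+01, -1.01840239e-04,
        3.40276194e-03,  5.49804341e-06]), 'eef_pos': array([ 0.19028766, -0.64704079,  0.24904986]), 'tcp_rot': array([ 9.89801387e-01,  1.42450164e-01,  1.30219907e-05, -1.07955698e-03]), 'contact_force': array([-0.02533762,  0.05739816, -0.19372021]), 'wrist_torque': array([0.01763157, 0.00207511, 0.01975878]), 'finger_force': 0.0, 'opening': 0.9979110387077864}
```

View pics/top0.png

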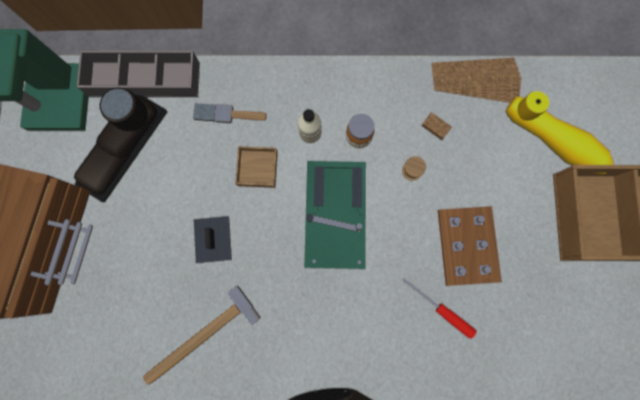

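View pics/scene0.png

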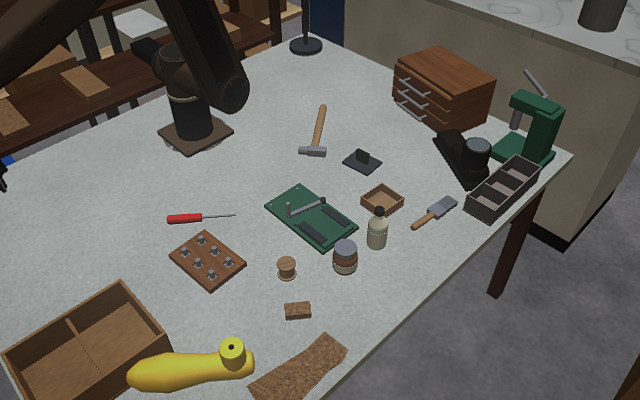

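The top view shows the slideway with +x pointing up and the latch arm ajar, its pin near (358,227). The plate is at (212,240), left of it. The dish is at (257,167), and the tray with six studs is at (470,245). The bottle (310,125) and jar (360,130) stand beyond the slideway.

```bash
cat > meas.py <<'E'
from h import *
def rect(n,mask,z,roi,name):
    m=np.zeros(mask.shape,np.uint8); x0,y0,x1,y1=roi; m[y0:y1,x0:x1]=mask[y0:y1,x0:x1]*255
    m=cv2.morphologyEx(m,cv2.MORPH_OPEN,np.ones((2,2)))
    c=max(cv2.findContours(m,0,2)[0],key=cv2.contourArea)
    P=ray(n,c.reshape(-1,2),z)[:,:2]
    r=cv2.minAreaRect((P*1000).astype(np.float32)); print(name,np.round(r[0],1),np.round(r[1],1),round(r[2],2)); return r
if __name__=="__main__":
    im=cv2.imread("pics/top0.png"); hsv=cv2.cvtColor(im,cv2.COLOR_BGR2HSV); H,S,V=hsv[...,0],hsv[...,1],hsv[...,2]
    rect("top",(H>60)&(H<95)&(S>110),.010,(290,150,380,280),"slide")
    rect("top",(V<95),.008,(180,205,245,275),"plate")
    rect("top",(V<40),.048,(195,215,232,262),"rib")
    rect("top",(H<20)&(S>90),.016,(425,195,510,295),"tray")
    rect("top",(H<25)&(S>80),.032,(225,140,285,195),"dish")
    C=cloud("top",np.load("pics/top0.npy"))
    for nm,(u,v) in dict(plate=(228,230),bench=(280,220),rib=(210,238),bed=(320,250),lip=(320,185),tray=(468,262),pin=(358,227)).items(): print(nm,C[v,u].round(4))
    crop=cv2.hconcat([cv2.resize(im[150:280,290:380],None,fx=4,fy=4,interpolation=2),cv2.resize(im[165:295,425:515],None,fx=4,fy=4,interpolation=2)])
    cv2.imwrite("pics/crop0.png",crop)
E
python3 meas.py
```

```text
slide [492.3   3. ] [126.8  95.3] 88.59
plate [504.8 278.1] [97.1 78.3] 5.53
rib [503.1 269.9] [41.4 10.8] 2.47
tray [ 491.6 -294.1] [165.9 119.9] 3.83
dish [666.5 180. ] [85.9 87.7] 87.57
plate [0.5275 0.2454 0.0088]
bench [0.551  0.1292 0.0026]
rib [0.5061 0.2752 0.049 ]
bed [0.4827 0.0381 0.0108]
lip [0.628  0.0383 0.0234]
tray [ 0.4564 -0.2896  0.0129]
pin [ 0.5283 -0.0433  0.0651]
```

View pics/crop0.png

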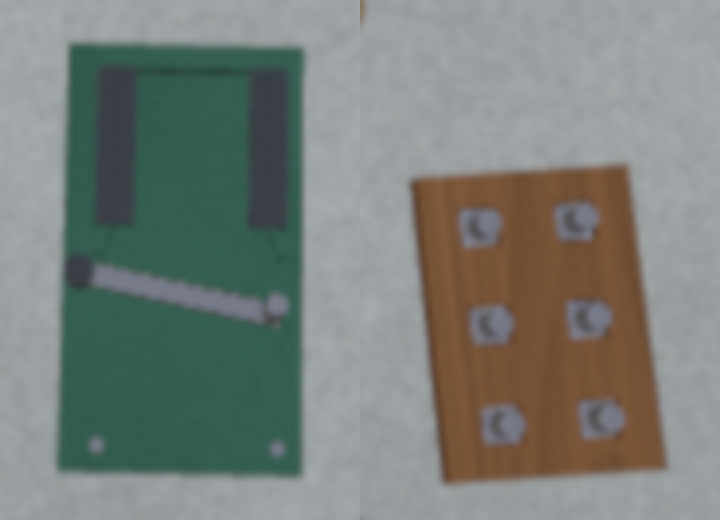

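The crop shows the bed with the lips at left (95–135) and right (248–288). The latch is ajar, with its hinge at left and its pin head near (277,303). All six tray pockets hold a stud.

```bash
cat > m2.py <<'E'
from meas import *
np.set_printoptions(suppress=True,precision=4)
import sys; k=sys.argv[1] if len(sys.argv)>1 else "0"
im=cv2.imread(f"pics/top{k}.png"); hsv=cv2.cvtColor(im,cv2.COLOR_BGR2HSV); H,S,V=[hsv[...,i] for i in range(3)]
C=cloud("top",np.load(f"pics/top{k}.npy")); Z=C[...,2]
vv,uu=np.mgrid[:400,:640]
def roi(m,x0,y0,x1,y1): return m&(uu>=x0)&(uu<x1)&(vv>=y0)&(vv<y1)
def pts(m,z): return ray("top",np.c_[uu[m],vv[m]],z)[:,:2]*1000
def box(m,z,nm):
    r=cv2.minAreaRect(pts(m,z).astype(np.float32)); print(nm,np.round(r[0],1),np.round(r[1],1),round(r[2],2),int(m.sum()))
    return r
grn=(H>60)&(H<95)&(S>110)
box(roi(grn,290,150,380,280),.010,"slide all"); box(roi(grn,290,238,380,280),.010,"slide front")
dark=(S<70)&(V<85)
for nm,a in(("lipL",(310,160,330,210)),("lipR",(346,160,366,210))): box(roi(dark,*a),.0255,nm)
box(roi(Z>.035,180,205,245,275),.048,"rib depth")
p=C[roi(Z>.044,180,205,245,275)]; print("rib mean",p.mean(0) if len(p) else 0)
p=C[roi(Z>.045,290,150,380,280)]; print("pin mean",p.mean(0),len(p), pts(roi(Z>.052,290,150,380,280),.067).mean(0))
m=roi(Z>.026,430,205,505,290).astype(np.uint8); n,l,s,c=cv2.connectedComponentsWithStats(m)
for i in range(1,n):
    if s[i,4]>4: print("stud",c[i],s[i,4],pts(l==i,.034).mean(0),Z[l==i].max())
E
python3 m2.py
python3 - <<'E'
from h import *
im=cv2.imread("pics/top0.png");cv2.imwrite("pics/crop1.png",cv2.hconcat([cv2.resize(im[200:280,180:250],None,fx=5,fy=5,interpolation=2),cv2.resize(cv2.imread("pics/scene0.png")[130:210,330:410],None,fx=5,fy=5,interpolation=2)]))
E
```

```text
slide all [565.6   4.8] [127.5 236.9] 89.2 4022
slide front [478.5   5.6] [ 62.1 127.7] 0.03 1540
lipL [625.6  41.7] [87.2 20.4] 0.05 370
lipR [624.5 -44. ] [20.4 89.6] 89.43 390
rib depth [502.  271.1] [117.1 114.9] 9.13 164
rib mean [0.4939 0.242  0.1994]
pin mean [ 0.4681 -0.0035  0.6191] 74 [538.3914 -16.5098]
stud [480.7895 219.3684] 38 [ 548.7404 -316.1895] 0.03720923449914541
stud [456.5135 220.7838] 37 [ 545.5801 -262.5759] 0.03692709918495106
stud [483.7   244.225] 40 [ 494.1287 -319.374 ] 0.037412243973234484
stud [459.2941 245.5   ] 34 [ 491.3281 -265.9871] 0.03818613110133046
stud [487.  269.5] 38 [ 439.6237 -323.2926] 1.042762807494084
stud [462.2   271.075] 40 [ 436.2318 -269.5172] 0.03831823447322862
```

View pics/crop1.png

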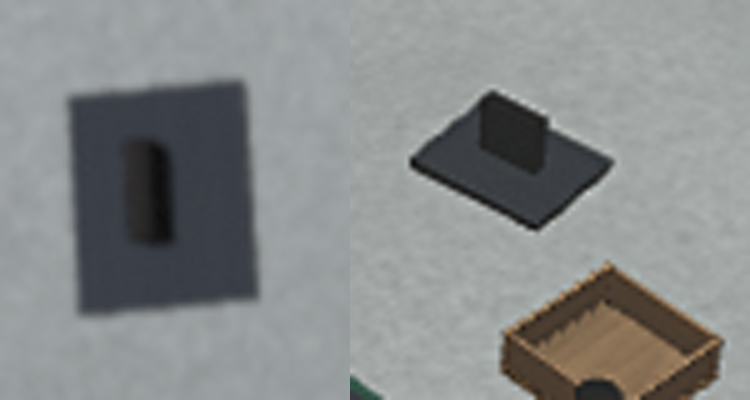

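The crop shows the plate with its +x up and a slight positive yaw. The rib stands upright at its middle.

```bash
sed -i 's/^vv,uu/Z=np.where(Z>.5,-1,Z)\nvv,uu/' m2.py; python3 m2.py | grep -E "rib|pin"
python3 - <<'E'
from h import *
print(ray("top",[[359.2,225.7]],.067), ray("top",[[309.5,218]],.024))
im=cv2.imread("pics/top0.png")
# plate edge lines at z=.008 by corner pixels in crop1 (5x, offset 180,200)
c=np.array([[70,97],[245,82],[258,298],[81,313]])/5+[180,200]-.4
P=ray("top",c,.008)[:,:2]*1000; print(P.round(1),P.mean(0)); 
for a,b in((0,1),(3,2),(3,0),(2,1)): d=P[b]-P[a]; print(np.hypot(*d).round(1),np.degrees(np.arctan2(d[1],d[0])).round(2))
# slideway corners (bed z .01), crop0 4x offset 290,150
c=np.array([[58,470],[302,476],[302,46],[70,44]])/4+[290,150]-.4
print(ray("top",c,.010)[:,:2].round(4)*1000)
E
```

```text
rib depth [506.4 279.5] [44.3 14.8] 6.0 142
rib mean [0.5069 0.2803 0.0485]
pin mean [ 0.5289 -0.0447  0.0631] 32 [528.9757 -44.8803]
[[ 0.530911   -0.04570918  0.067     ]] [[0.55288796 0.06150887 0.024     ]]
[[552.5 324.4]
 [559.4 245.3]
 [462.4 236. ]
 [455.7 314.7]] [507.49338207 280.10431064]
79.3 -85.02
78.9 -85.14
97.3 5.71
97.5 5.48
[[445.   73.3]
 [441.9 -61.9]
 [687.  -65.5]
 [688.1  68.3]]
```

```bash
A='python3 -m handwheel'; python3 -m handwheel '[0.125,0.224,0,0,0,0.067,0.125,0.224,0,0,0,0.067,0.125,0.224,0,0,0,0.067,0.125,0.224,0,0,0,0.067,0.125,0.224,0,0,0,0.067]' 0.5 20
python3 -m handwheel '[0.125,0.224,0,0,0,0.067,0.125,0.224,0,0,0,0.067,0.125,0.224,0,0,0,0.067,0.125,0.224,0,0,0,0.067,0.125,0.224,0,0,0,0.067]'
python3 -m handwheel '[0.125,0.224,0,0,0,0,0.125,0.224,0,0,0,0,0.125,0.224,0,0,0,0,0.125,0.224,0,0,0,0,0.125,0.224,0,0,0,0]'
```

```text
time: 0.52
eef_pos: [0.2844, -0.4777, 0.2495]
tcp_rot: [0.918, 0.397, 0.0, -0.001]
contact_force: [1.0, -0.5, 0.2]
opening: 0.503
finger_force: 0.0
time: 0.93
eef_pos: [0.3781, -0.3096, 0.2499]
tcp_rot: [0.783, 0.622, 0.0, -0.0]
contact_force: [1.2, 0.2, 0.7]
opening: 0.504
finger_force: 0.0
time: 1.35
eef_pos: [0.4719, -0.1416, 0.25]
tcp_rot: [0.784, 0.62, -0.0, -0.0]
contact_force: [0.9, 0.1, 0.4]
opening: 0.503
finger_force: 0.0
```

```bash
python3 -m handwheel '[0.128,0.214,0,0,0,0,0.128,0.214,0,0,0,0,0.127,0.214,0,0,0,0,0,0,0,0,0,0,0,0,0,0,0,0]' 0.5
python3 -m handwheel '[0,0,-0.2,0,0,0,0,0,-0.25,0,0,0,0,0,-0.25,0,0,0,0,0,-0.25,0,0,0,0,0,-0.2,0,0,0]'
python3 -m handwheel '[0,0,-0.1,0,0,0,0,0,-0.05,0,0,0,0,0,0,0,0,0,0,0,0,0,0,0,0,0,0,0,0,0]'
python3 -m handwheel '[0,0,0,0,0,0,0,0,0,0,0,0,0,0,0,0,0,0,0,0,0,0,0,0,0,0,0,0,0,0]' 0.05 20
```

```text
time: 1.77
eef_pos: [0.5292, -0.0456, 0.2497]
tcp_rot: [0.783, 0.622, -0.001, -0.0]
contact_force: [-0.2, -0.1, -0.4]
opening: 0.498
finger_force: 0.0
time: 2.18
eef_pos: [0.527, -0.0483, 0.0749]
tcp_rot: [0.785, 0.62, -0.001, -0.001]
contact_force: [-0.8, -0.6, -0.1]
opening: 0.501
finger_force: 0.0
time: 2.6
eef_pos: [0.5303, -0.0482, 0.0572]
tcp_rot: [0.785, 0.62, 0.001, 0.001]
contact_force: [0.6, 0.1, 0.3]
opening: 0.499
finger_force: 0.0
time: 3.02
eef_pos: [0.5299, -0.0475, 0.0566]
tcp_rot: [0.784, 0.62, 0.001, 0.001]
contact_force: [-1.3, 0.0, 5.0]
opening: 0.13
finger_force: 21.5
```

```bash
python3 - <<'E'
import numpy as np
a=np.radians(256.6-np.arange(16)*5.85);P=110/150*np.c_[np.cos(a),np.sin(a)];print(np.diff(P,axis=0).round(3).tolist())
E
```

```text
[[-0.072, 0.021], [-0.069, 0.028], [-0.066, 0.035], [-0.062, 0.042], [-0.058, 0.048], [-0.052, 0.053], [-0.047, 0.059], [-0.04, 0.063], [-0.034, 0.067], [-0.027, 0.07], [-0.02, 0.072], [-0.012, 0.074], [-0.005, 0.075], [0.003, 0.075], [0.011, 0.074]]
```

```bash
python3 -m handwheel '[-0.072,0.021,0,0,0,-0.065,-0.069,0.028,0,0,0,-0.065,-0.066,0.035,0,0,0,-0.065,-0.062,0.042,0,0,0,-0.065,-0.058,0.048,0,0,0,-0.065]' && python3 -m handwheel '[-0.052,0.053,0,0,0,-0.065,-0.047,0.059,0,0,0,-0.065,-0.04,0.063,0,0,0,-0.065,-0.034,0.067,0,0,0,-0.065,-0.027,0.07,0,0,0,-0.065]' && python3 -m handwheel '[-0.02,0.072,0,0,0,-0.065,-0.012,0.074,0,0,0,-0.065,-0.005,0.075,0,0,0,-0.065,0.003,0.075,0,0,0,-0.065,0.011,0.074,0,0,0,-0.065]' && python3 -m handwheel '[0,0,0,0,0,0,0,0,0,0,0,0]'
```

```text
time: 3.43
eef_pos: [0.4803, -0.0222, 0.0566]
tcp_rot: [0.916, 0.4, -0.0, 0.002]
contact_force: [-1.7, -3.6, 7.1]
opening: 0.131
finger_force: 21.6
time: 3.85
eef_pos: [0.4489, 0.0251, 0.0565]
tcp_rot: [0.988, 0.156, -0.002, 0.001]
contact_force: [-7.5, -2.6, 11.8]
opening: 0.131
finger_force: 22.1
time: 4.27
eef_pos: [0.4449, 0.0818, 0.0565]
tcp_rot: [0.995, -0.099, -0.003, 0.0]
contact_force: [-8.4, -0.3, 14.1]
opening: 0.132
finger_force: 22.3
time: 4.43
eef_pos: [0.445, 0.0823, 0.0565]
tcp_rot: [0.995, -0.096, -0.003, -0.0]
contact_force: [-9.9, 1.8, 15.3]
opening: 0.13
finger_force: 22.4
```

```bash
python3 -m handwheel '[0,0,0,0,0,0,0,0,0,0,0,0,0,0,0,0,0,0]' 0.5 && python3 -m handwheel '[0,0,0.1,0,0,0,0,0,0.2,0,0,0.06,0,0,0.25,0,0,0.06,0,0,0.2,0,0,0.06,0,0,0.15,0,0,0]' && python3 - <<'E'
from h import *
im,d=imaging.read_camera("top"); cv2.imwrite("pics/top1.png",im); np.save("pics/top1.npy",d)
E
python3 m2.py 1 | grep -E "rib|pin"
cat > plate.py <<'E'
import sys
from meas import *
k,z,x0,y0,x1,y1=sys.argv[1],float(sys.argv[2]),*map(int,sys.argv[3:7])
im=cv2.imread(f"pics/top{k}.png")
rect("top",im.max(2)<95,z,(x0,y0,x1,y1),"plate")
E
python3 plate.py 1 .008 180 205 245 275
cat > cr.py <<'E'
import sys,cv2
n,o,x0,y0,x1,y1,f=sys.argv[1],sys.argv[2],*map(int,sys.argv[3:8])
cv2.imwrite(f"pics/{o}.png",cv2.resize(cv2.imread(f"pics/{n}.png")[y0:y1,x0:x1],None,fx=f,fy=f,interpolation=2))
E
python3 cr.py top1 c1 170 140 390 290 3
```

```text
time: 4.68
eef_pos: [0.4464, 0.0811, 0.0551]
tcp_rot: [0.995, -0.096, -0.0, -0.0]
contact_force: [0.3, 1.1, -1.0]
opening: 0.499
finger_force: 0.0
time: 5.1
eef_pos: [0.4474, 0.0809, 0.1931]
tcp_rot: [0.999, 0.046, 0.002, 0.0]
contact_force: [0.1, 0.2, -0.9]
opening: 0.498
finger_force: 0.0
rib depth [478.7 243.4] [100.9  84.6] 1.74 454
rib mean [0.4643 0.172  0.3543]
pin mean [0.4499 0.047  0.4502] 1899 [467.9849  59.6724]
plate [505.1 278. ] [95.9 77.6] 5.4
```

View pics/c1.png

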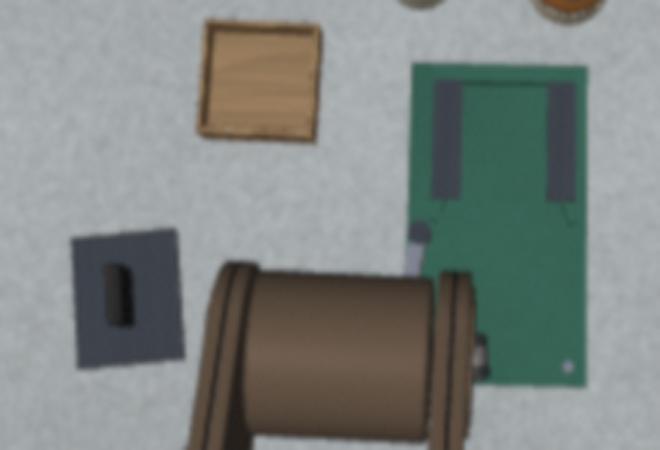

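Plate, dish and slot are where they were. The latch lies along −x at the left edge, well clear.

```bash
python3 -m handwheel '[0.065,0.22,0,0,0,0,0.065,0.22,0,0,0,0,0.065,0.22,0,0,0,0,0.065,0.22,0,0,0,0,0.065,0.22,0,0,0,0]' 0.5 && python3 -m handwheel '[0.065,0.22,0,0,0,0,0,0,0,0,0,0,0,0,-0.25,0,0,0,0,0,-0.25,0,0,0,0,0,-0.25,0,0,0]' && python3 -m handwheel '[0,0,-0.15,0,0,0,0,0,-0.1,0,0,0,0,0,-0.04,0,0,0,0,0,0,0,0,0,0,0,0,0,0,0]'
```

```text
time: 5.57
eef_pos: [0.4954, 0.2475, 0.1895]
tcp_rot: [0.999, 0.044, -0.0, 0.0]
contact_force: [0.5, -1.2, -0.0]
opening: 0.499
finger_force: 0.0
time: 5.98
eef_pos: [0.5053, 0.2792, 0.0767]
tcp_rot: [0.999, 0.045, 0.001, -0.0]
contact_force: [0.1, -0.4, -1.1]
opening: 0.504
finger_force: 0.0
time: 6.4
eef_pos: [0.5054, 0.2789, 0.0346]
tcp_rot: [0.999, 0.044, 0.0, -0.0]
contact_force: [0.5, 0.1, 0.5]
opening: 0.498
finger_force: 0.0
```

```bash
python3 -m handwheel '[0,0,0,0,0,0,0,0,0,0,0,0,0,0,0,0,0,0,0,0,0,0,0,0,0,0,0,0,0,0]' 0.0 30 && python3 -m handwheel '[0,0,0,0,0,0,0,0,0,0,0,0]' 0.0 80 && python3 -m handwheel '[0,0,0.08,0,0,0,0,0,0.1,0,0,0,0,0,0.1,0,0,0,0,0,0.1,0,0,0,0,0,0,0,0,0]'
```

```text
time: 6.82
eef_pos: [0.5062, 0.2795, 0.0361]
tcp_rot: [0.999, 0.045, 0.001, -0.0]
contact_force: [-0.5, -0.7, 6.0]
opening: 0.138
finger_force: 31.7
time: 6.98
eef_pos: [0.5064, 0.2796, 0.0362]
tcp_rot: [0.999, 0.045, 0.002, -0.0]
contact_force: [-1.1, 0.3, 6.7]
opening: 0.128
finger_force: 79.1
time: 7.4
eef_pos: [0.5065, 0.2798, 0.0944]
tcp_rot: [0.999, 0.045, 0.002, -0.001]
contact_force: [-0.5, 0.2, -1.4]
opening: 0.13
finger_force: 78.0
```

```bash
python3 -m handwheel '[0,0,0.1,0,0,0,0,-0.1,0.05,0,0,-0.01,0.01,-0.2,0,0,0,-0.02,0,-0.2,0,0,0,-0.02,0,-0.2,0,0,0,-0.019]' && python3 -m handwheel '[0,-0.23,0,0,0,0,0,-0.23,0,0,0,0,0,-0.23,0,0,0,0,0,-0.2,0,0,0,0,0,-0.15,0,0,0,0]' && python3 -m handwheel '[0,-0.1,0,0,0,0,0,-0.02,0,0,0,0,0,0,0,0,0,0,0,0,0,0,0,0]' && python3 - <<'E'
from h import *
for n in("top","scene"):
    im,d=imaging.read_camera(n); cv2.imwrite(f"pics/{n}2.png",im); np.save(f"pics/{n}2.npy",d)
a=cv2.resize(cv2.imread("pics/top2.png")[150:290,270:410],None,fx=2.8,fy=2.8,interpolation=2)
b=cv2.resize(cv2.imread("pics/scene2.png")[140:280,240:380],None,fx=2.8,fy=2.8,interpolation=2)
cv2.imwrite("pics/c2.png",cv2.hconcat([a,b]))
E
```

```text
time: 7.82
eef_pos: [0.5054, 0.1732, 0.1129]
tcp_rot: [1.0, -0.01, -0.001, 0.0]
contact_force: [1.4, 0.2, -2.6]
opening: 0.123
finger_force: 78.1
time: 8.23
eef_pos: [0.5054, 0.016, 0.1127]
tcp_rot: [1.0, -0.01, -0.001, 0.0]
contact_force: [0.8, -0.1, -1.8]
opening: 0.126
finger_force: 78.2
time: 8.57
eef_pos: [0.5059, 0.0007, 0.1131]
tcp_rot: [1.0, -0.01, -0.001, -0.0]
contact_force: [0.5, 0.1, -1.3]
opening: 0.13
finger_force: 78.2
```

View pics/c2.png

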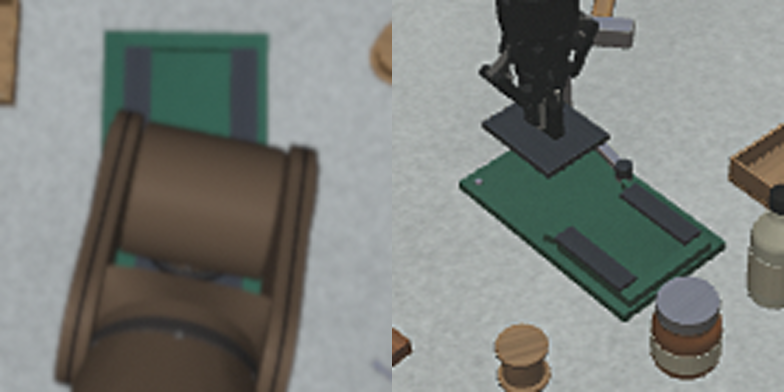

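The scene view shows the plate held level above the open bed, parallel to it and in front of the lips.

```bash
python3 -m handwheel '[0,0,-0.12,0,0,0,0,0,-0.14,0,0,0,0,0,-0.12,0,0,0,0,0,-0.05,0,0,0,0,0,0,0,0,0]' && python3 -m handwheel '[0,0,-0.01,0,0,0,0,0,0,0,0,0]' && python3 -m handwheel '[0,0,-0.01,0,0,0,0,0,0,0,0,0]'
```

```text
time: 9.08
eef_pos: [0.5056, 0.0012, 0.048]
tcp_rot: [1.0, -0.009, -0.001, -0.0]
contact_force: [0.2, -0.3, -1.4]
opening: 0.121
finger_force: 78.2
time: 9.25
eef_pos: [0.5072, 0.0003, 0.0486]
tcp_rot: [1.0, -0.009, 0.001, 0.0]
contact_force: [-0.4, 0.2, -2.8]
opening: 0.127
finger_force: 78.2
time: 9.42
eef_pos: [0.5069, 0.0001, 0.0469]
tcp_rot: [1.0, -0.009, 0.001, 0.0]
contact_force: [-0.3, -0.6, -2.7]
opening: 0.124
finger_force: 78.2
```

```bash
for i in 1; do python3 -m handwheel '[0,0,-0.008,0,0,0,0,0,0,0,0,0]'; python3 -m handwheel '[0,0,-0.008,0,0,0,0,0,0,0,0,0]'; done
```

```text
time: 9.58
eef_pos: [0.5071, 0.0, 0.0462]
tcp_rot: [1.0, -0.009, 0.0, 0.0]
contact_force: [-1.7, 0.1, 4.9]
opening: 0.129
finger_force: 79.1
time: 9.75
eef_pos: [0.5071, -0.0, 0.0462]
tcp_rot: [1.0, -0.009, -0.0, 0.0]
contact_force: [-7.6, 0.0, 12.5]
opening: 0.128
finger_force: 80.6
```

```bash
python3 -m handwheel '[0,0,0.01,0,0,0,0.05,-0.001,0,0,0,0,0.05,-0.001,0,0,0,0,0.05,-0.001,0,0,0,0,0,0,0,0,0,0]' && python3 -m handwheel '[0.05,-0.001,0,0,0,0,0.05,-0.001,0,0,0,0,0.05,0,0,0,0,0,0,0,0,0,0,0]' && python3 -m handwheel '[0.05,-0.001,0,0,0,0,0.05,-0.001,0,0,0,0,0,0,0,0,0,0]'
```

```text
time: 10.17
eef_pos: [0.5313, -0.0008, 0.0462]
tcp_rot: [1.0, -0.01, 0.002, 0.0]
contact_force: [2.3, -0.3, 4.2]
opening: 0.126
finger_force: 79.4
time: 10.5
eef_pos: [0.5534, -0.001, 0.0462]
tcp_rot: [1.0, -0.01, 0.002, 0.0]
contact_force: [0.9, -0.2, 4.1]
opening: 0.126
finger_force: 79.1
time: 10.75
eef_pos: [0.568, -0.0012, 0.0462]
tcp_rot: [1.0, -0.009, 0.001, 0.0]
contact_force: [0.6, -0.4, 6.9]
opening: 0.126
finger_force: 79.5
```

```bash
python3 -m handwheel '[0.06,-0.001,0,0,0,0,0.06,-0.001,0,0,0,0,0.06,-0.001,0,0,0,0,0.06,-0.001,0,0,0,0,0,0,0,0,0,0]' && python3 -m handwheel '[0.04,-0.001,0,0,0,0,0.03,0,0,0,0,0,0,0,0,0,0,0]' && python3 -m handwheel '[0.02,0,0,0,0,0,0.02,0,0,0,0,0,0,0,0,0,0,0]' && python3 -m handwheel '[0.015,0,0,0,0,0,0,0,0,0,0,0]'
```

```text
time: 11.17
eef_pos: [0.6042, -0.0018, 0.0462]
tcp_rot: [1.0, -0.01, 0.002, 0.0]
contact_force: [1.4, -1.1, 8.0]
opening: 0.127
finger_force: 79.7
time: 11.42
eef_pos: [0.6132, -0.0018, 0.0462]
tcp_rot: [1.0, -0.009, 0.0, 0.0]
contact_force: [-2.3, 0.6, 7.8]
opening: 0.124
finger_force: 79.9
time: 11.67
eef_pos: [0.6187, -0.0017, 0.0462]
tcp_rot: [1.0, -0.009, -0.0, 0.0]
contact_force: [-4.3, -0.2, 7.8]
opening: 0.127
finger_force: 79.8
time: 11.83
eef_pos: [0.6198, -0.0016, 0.0463]
tcp_rot: [1.0, -0.009, -0.002, -0.0]
contact_force: [-8.8, 0.5, 12.1]
opening: 0.128
finger_force: 80.3
```

```bash
python3 -m handwheel '[0.015,0,0,0,0,0,0,0,0,0,0,0]' && python3 -m handwheel '[0.015,0,0,0,0,0,0,0,0,0,0,0]'&& python3 -m handwheel '[0,0,0,0,0,0,0,0,0,0,0,0,0,0,0,0,0,0]' 0.35 && python3 -m handwheel '[0,0,0.1,0,0,0,0,0,0.2,0,0,0,0,0,0.2,0,0,0,0,0,0.2,0,0,0,0,0,0.2,0,0,0]'
```

```text
time: 12.0
eef_pos: [0.6199, -0.0016, 0.0465]
tcp_rot: [1.0, -0.009, -0.006, -0.0]
contact_force: [-15.4, -0.8, 19.1]
opening: 0.126
finger_force: 81.3
time: 12.17
eef_pos: [0.6202, -0.0016, 0.0468]
tcp_rot: [1.0, -0.009, -0.009, -0.0]
contact_force: [-22.9, -0.5, 24.7]
opening: 0.126
finger_force: 82.3
time: 12.42
eef_pos: [0.6251, -0.0016, 0.0446]
tcp_rot: [1.0, -0.01, -0.0, -0.0]
contact_force: [-1.3, 0.1, 1.1]
opening: 0.351
finger_force: 0.0
time: 12.83
eef_pos: [0.6254, -0.0016, 0.1806]
tcp_rot: [1.0, -0.009, -0.001, -0.0]
contact_force: [0.9, 1.2, -1.1]
opening: 0.351
finger_force: 0.0
```

```bash
python3 -m handwheel '[-0.199,0.092,0,0,0,-0.03,-0.199,0.092,0,0,0,-0.03,-0.199,0.092,0,0,0,-0.03,-0.199,0.092,0,0,0,-0.02,-0.199,0.092,0,0,0,0]' 0.45 && python3 -m handwheel '[-0.198,0.091,0,0,0,0,0,0,0,0,0,0,0,0,0,0,0,0]' && python3 - <<'E'
from h import *
im,d=imaging.read_camera("top"); cv2.imwrite("pics/top3.png",im); np.save("pics/top3.npy",d)
cv2.imwrite("pics/c3.png",cv2.resize(im[140:290,230:390],None,fx=4,fy=4,interpolation=2))
E
```

```text
time: 13.25
eef_pos: [0.4749, 0.0678, 0.1795]
tcp_rot: [0.995, -0.096, -0.0, -0.0]
contact_force: [-0.4, 0.6, 0.0]
opening: 0.449
finger_force: 0.0
time: 13.5
eef_pos: [0.4455, 0.0816, 0.1796]
tcp_rot: [0.995, -0.095, -0.0, 0.0]
contact_force: [0.5, -0.0, -0.2]
opening: 0.45
finger_force: 0.0
```

View pics/c3.png

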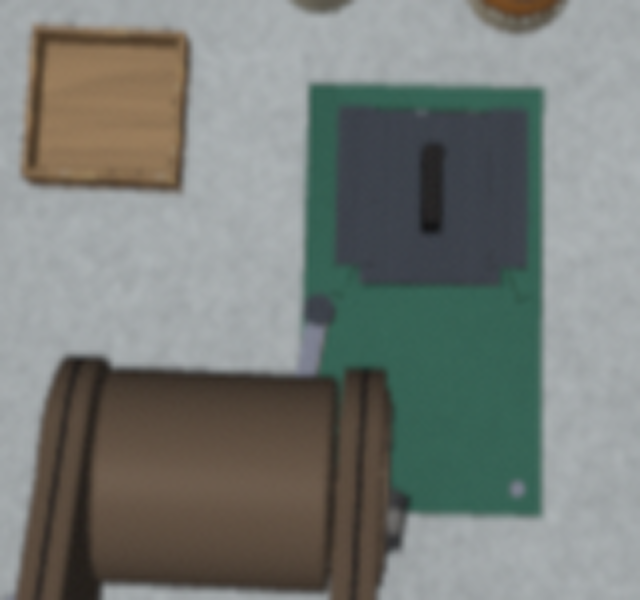

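The plate sits flush with the end stop. Its front edge is at row 284 in the crop, about 10 mm ahead of the lip ends, as it should be when home.

```bash
python3 -m handwheel '[0,0,-0.2,0,0,0,0,0,-0.25,0,0,0,0,0,-0.25,0,0,0,0,0,-0.12,0,0,0,0,0,0,0,0,0]' 0.45 && python3 -m handwheel '[0,0,0,0,0,0,0,0,0,0,0,0,0,0,0,0,0,0,0,0,0,0,0,0,0,0,0,0,0,0]' 0.05 20
python3 - <<'E'
import numpy as np
a=np.radians(168.8+np.arange(17)*100.2/16);P=110/150*np.c_[np.cos(a),np.sin(a)];print(np.diff(P,axis=0).round(3).tolist())
E
```

```text
time: 13.97
eef_pos: [0.4443, 0.0804, 0.0527]
tcp_rot: [0.995, -0.096, -0.005, 0.0]
contact_force: [-0.1, 0.1, -0.2]
opening: 0.448
finger_force: 0.0
time: 14.38
eef_pos: [0.449, 0.0806, 0.0591]
tcp_rot: [0.995, -0.096, 0.003, 0.0]
contact_force: [4.1, -1.0, -1.0]
opening: 0.131
finger_force: 20.9
[[-0.011, -0.079], [-0.003, -0.08], [0.006, -0.08], [0.015, -0.079], [0.023, -0.077], [0.032, -0.074], [0.039, -0.07], [0.047, -0.065], [0.054, -0.06], [0.06, -0.053], [0.065, -0.046], [0.07, -0.039], [0.074, -0.031], [0.077, -0.023], [0.079, -0.014], [0.08, -0.006]]
```

```bash
python3 -m handwheel '[-0.011,-0.079,0,0,0,0.07,-0.003,-0.08,0,0,0,0.07,0.006,-0.08,0,0,0,0.07,0.015,-0.079,0,0,0,0.07,0.023,-0.077,0,0,0,0.07]' && python3 -m handwheel '[0.032,-0.074,0,0,0,0.07,0.039,-0.07,0,0,0,0.07,0.047,-0.065,0,0,0,0.07,0.054,-0.06,0,0,0,0.07,0.06,-0.053,0,0,0,0.07]' && python3 -m handwheel '[0.065,-0.046,0,0,0,0.07,0.07,-0.039,0,0,0,0.07,0.074,-0.031,0,0,0,0.07,0.077,-0.023,0,0,0,0.07,0.04,-0.007,0,0,0,0.035]' && python3 -m handwheel '[0.039,-0.007,0,0,0,0.035,0.04,-0.003,0,0,0,0.035,0,0,0,0,0,0]'
```

```text
time: 14.8
eef_pos: [0.4546, 0.0217, 0.0593]
tcp_rot: [0.984, 0.18, 0.005, 0.0]
contact_force: [9.7, 6.0, -7.2]
opening: 0.13
finger_force: 20.5
time: 15.22
eef_pos: [0.4895, -0.0245, 0.0591]
tcp_rot: [0.898, 0.439, 0.006, -0.001]
contact_force: [10.2, 16.0, -3.5]
opening: 0.129
finger_force: 20.9
time: 15.63
eef_pos: [0.537, -0.0447, 0.059]
tcp_rot: [0.764, 0.646, 0.004, -0.002]
contact_force: [2.8, 15.0, 5.3]
opening: 0.128
finger_force: 21.6
time: 15.88
eef_pos: [0.5483, -0.0459, 0.059]
tcp_rot: [0.728, 0.686, 0.003, -0.002]
contact_force: [1.5, 14.3, 5.3]
opening: 0.128
finger_force: 21.6
```

```bash
python3 -m handwheel '[0.015,0.012,0,0,0,0.02,0,0,0,0,0,0]' && python3 -m handwheel '[0.015,0,0,0,0,0.01,0,0,0,0,0,0]' && python3 -m handwheel '[0.015,0,0,0,0,0,0,0,0,0,0,0]'
```

```text
time: 16.05
eef_pos: [0.5503, -0.0458, 0.0591]
tcp_rot: [0.716, 0.698, 0.002, -0.001]
contact_force: [0.8, 7.9, 2.8]
opening: 0.13
finger_force: 21.4
time: 16.22
eef_pos: [0.5521, -0.0459, 0.0591]
tcp_rot: [0.711, 0.703, 0.002, -0.001]
contact_force: [-1.1, 7.4, 3.5]
opening: 0.132
finger_force: 21.4
time: 16.38
eef_pos: [0.5522, -0.0459, 0.059]
tcp_rot: [0.711, 0.703, -0.0, -0.004]
contact_force: [-7.0, 6.9, 9.6]
opening: 0.131
finger_force: 22.1
```

The latch has reached its stop, so it is shut. I'll release it and move to the first stud.

```bash
python3 -m handwheel '[0,0,0,0,0,0,0,0,0,0,0,0,0,0,0,0,0,0]' 0.4 && python3 -m handwheel '[0,0,0.12,0,0,0,0,0,0.2,0,0,0,0,0,0.2,0,0,0,0,0,0.16,0,0,0,0,0,0,0,0,0]' && python3 -m handwheel '[0,-0.225,0,0,0,0,0,-0.225,0,0,0,0,0,-0.225,0,0,0,0,0,-0.225,0,0,0,0,0,-0.225,0,0,0,0]' && python3 -m handwheel '[0,-0.225,0,0,0,0,0,-0.225,0,0,0,0,0,-0.225,0,0,0,0,0,0,0,0,0,0,0,0,0,0,0,0]' && python3 - <<'E'
from h import *
im,d=imaging.read_camera("top"); cv2.imwrite("pics/top4.png",im); np.save("pics/top4.npy",d)
cv2.imwrite("pics/c4.png",cv2.resize(im[100:300,290:520],None,fx=3,fy=3,interpolation=2))
E
```

```text
time: 16.63
eef_pos: [0.554, -0.0483, 0.0581]
tcp_rot: [0.711, 0.703, 0.0, 0.001]
contact_force: [-0.3, 0.2, -0.7]
opening: 0.404
finger_force: 0.0
time: 17.05
eef_pos: [0.5573, -0.0494, 0.1662]
tcp_rot: [0.711, 0.703, 0.003, 0.005]
contact_force: [0.5, -0.3, 0.5]
opening: 0.402
finger_force: 0.0
time: 17.47
eef_pos: [0.5531, -0.2185, 0.1588]
tcp_rot: [0.711, 0.703, -0.0, -0.0]
contact_force: [1.6, -0.3, 0.5]
opening: 0.401
finger_force: 0.0
time: 17.88
eef_pos: [0.5529, -0.3199, 0.1585]
tcp_rot: [0.712, 0.702, 0.0, -0.001]
contact_force: [-0.0, 0.6, 0.1]
opening: 0.403
finger_force: 0.0
```

View pics/c4.png

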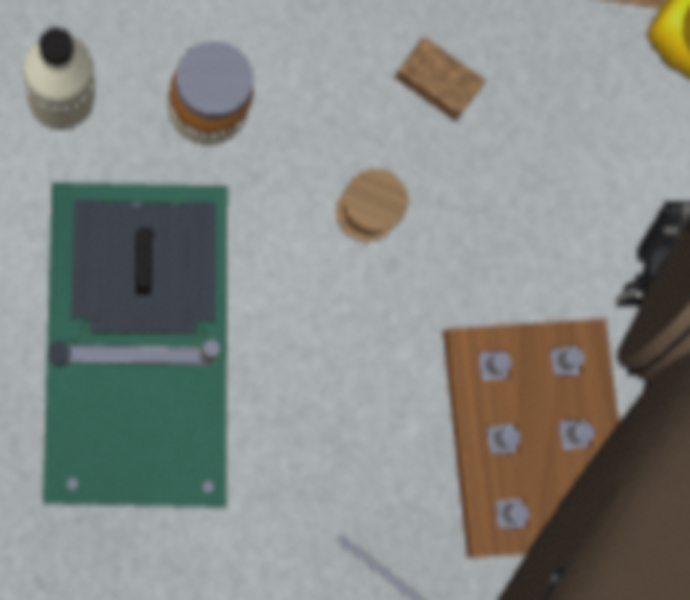

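The latch lies straight across the mouth and the plate is home behind it. All six studs are still in the tray.

```bash
python3 -m handwheel '[-0.023,0.025,0,0,0,0,0,0,-0.2,0,0,0,0,0,-0.25,0,0,0,0,0,-0.22,0,0,0,0,0,-0.1,0,0,0]' 0.4 && python3 -m handwheel '[0,0,-0.03,0,0,0,0,0,0,0,0,0,0,0,0,0,0,0]' && python3 -m handwheel '[0,0,0,0,0,0,0,0,0,0,0,0,0,0,0,0,0,0,0,0,0,0,0,0,0,0,0,0,0,0]' 0.0 40 && python3 -m handwheel '[0,0,0.08,0,0,0,0,0,0.2,0,0,0,0,0,0.25,0,0,0,0,0,0.25,0,0,0,0,0,0.05,0,0,0]'
```

```text
time: 18.35
eef_pos: [0.5476, -0.3104, 0.039]
tcp_rot: [0.71, 0.704, -0.0, -0.004]
contact_force: [-0.7, 0.6, -0.3]
opening: 0.401
finger_force: 0.0
time: 18.6
eef_pos: [0.5514, -0.3147, 0.0412]
tcp_rot: [0.711, 0.703, 0.0, 0.001]
contact_force: [0.6, -0.2, 0.7]
opening: 0.403
finger_force: 0.0
time: 19.02
eef_pos: [0.5515, -0.3155, 0.0421]
tcp_rot: [0.711, 0.703, 0.0, 0.002]
contact_force: [-0.5, 1.0, 6.0]
opening: 0.137
finger_force: 39.1
time: 19.43
eef_pos: [0.5533, -0.3168, 0.1731]
tcp_rot: [0.711, 0.703, 0.001, 0.007]
contact_force: [1.4, -0.3, 1.1]
opening: 0.136
finger_force: 39.1
```

```bash
python3 -m handwheel '[0.064,0.249,0,0,0,0,0.064,0.249,0,0,0,0,0.064,0.249,0,0,0,0,0.064,0.249,0,0,0,0,0.064,0.249,0,0,0,0]' && python3 -m handwheel '[0.064,0.249,0,0,0,0,0.064,0.249,0,0,0,0,0.064,0.249,0,0,0,0,0.064,0.249,0,0,0,0,0.064,0.249,0,0,0,0]' && python3 -m handwheel '[0.064,0.249,0,0,0,0,0.064,0.249,0,0,0,0,0.064,0.249,0,0,0,0,0.064,0.249,0,0,0,0,0,0,0,0,0,0]' && python3 -m handwheel '[0,0,0,0,0,0,0,0,0,0,0,0]'
```

```text
time: 19.85
eef_pos: [0.5982, -0.1261, 0.1645]
tcp_rot: [0.711, 0.703, 0.0, 0.0]
contact_force: [1.7, -0.6, -0.6]
opening: 0.137
finger_force: 39.0
time: 20.27
eef_pos: [0.6462, 0.061, 0.1645]
tcp_rot: [0.711, 0.703, 0.0, 0.0]
contact_force: [0.8, -0.5, -0.7]
opening: 0.133
finger_force: 39.0
time: 20.68
eef_pos: [0.6848, 0.2151, 0.1644]
tcp_rot: [0.709, 0.705, 0.002, -0.001]
contact_force: [-1.7, -0.9, -0.3]
opening: 0.139
finger_force: 39.1
time: 20.85
eef_pos: [0.6843, 0.2084, 0.1639]
tcp_rot: [0.711, 0.703, -0.0, 0.0]
contact_force: [0.0, -0.7, -0.2]
opening: 0.135
finger_force: 39.1
```

```bash
python3 -m handwheel '[0.013,-0.013,-0.15,0,0,0,0,0,-0.22,0,0,0,0,0,-0.2,0,0,0,0,0,-0.13,0,0,0,0,0,0,0,0,0]' && python3 -m handwheel '[0,0,-0.02,0,0,0,0,0,0,0,0,0,0,0,0,0,0,0]' && python3 -m handwheel '[0,0,0,0,0,0,0,0,0,0,0,0,0,0,0,0,0,0]' 0.4 && python3 -m handwheel '[0,0,0.12,0,0,0,0,0,0.2,0,0,0,0,0,0.2,0,0,0,0,0,0.2,0,0,0,0,0,0,0,0,0]' && python3 -m handwheel '[-0.087,-0.245,0,0,0,0,-0.087,-0.245,0,0,0,0,-0.087,-0.245,0,0,0,0,-0.087,-0.245,0,0,0,0,-0.087,-0.245,0,0,0,0]' && python3 -m handwheel '[-0.087,-0.245,0,0,0,0,-0.087,-0.245,0,0,0,0,-0.087,-0.245,0,0,0,0,-0.087,-0.245,0,0,0,0,-0.087,-0.245,0,0,0,0]' && python3 -m handwheel '[-0.087,-0.245,0,0,0,0,-0.06,-0.24,0,0,0,0,0,-0.21,0,0,0,0,0,0,0,0,0,0,0,0,0,0,0,0]' && python3 - <<'E'
from h import *
im,d=imaging.read_camera("top"); cv2.imwrite("pics/top5.png",im); np.save("pics/top5.npy",d)
sc,_=imaging.read_camera("scene"); cv2.imwrite("pics/scene5.png",sc)
cv2.imwrite("pics/c5.png",cv2.hconcat([cv2.resize(im[130:280,225:395],(450,397)),cv2.resize(sc[160:290,300:430],(397,397))])[:, :800])
E
```

```text
time: 21.27
eef_pos: [0.6824, 0.2038, 0.0524]
tcp_rot: [0.712, 0.702, -0.005, -0.003]
contact_force: [-1.6, -0.5, -2.4]
opening: 0.139
finger_force: 39.1
time: 21.52
eef_pos: [0.6881, 0.2061, 0.0586]
tcp_rot: [0.711, 0.703, 0.002, 0.001]
contact_force: [-0.1, 0.1, 0.7]
opening: 0.137
finger_force: 39.1
time: 21.77
eef_pos: [0.6872, 0.2067, 0.0574]
tcp_rot: [0.711, 0.703, 0.001, 0.001]
contact_force: [-0.9, 0.8, -0.2]
opening: 0.397
finger_force: 0.0
time: 22.18
eef_pos: [0.6906, 0.2074, 0.1737]
tcp_rot: [0.711, 0.703, 0.006, 0.004]
contact_force: [0.8, 0.1, 2.1]
opening: 0.403
finger_force: 0.0
time: 22.6
eef_pos: [0.6204, 0.0215, 0.1641]
tcp_rot: [0.711, 0.703, 0.0, 0.0]
contact_force: [0.6, -0.7, 0.3]
opening: 0.397
finger_force: 0.0
time: 23.02
eef_pos: [0.5552, -0.1625, 0.1643]
tcp_rot: [0.711, 0.703, 0.0, 0.0]
contact_force: [0.3, 0.4, 0.6]
opening: 0.398
finger_force: 0.0
time: 23.43
eef_pos: [0.5337, -0.2668, 0.1641]
tcp_rot: [0.712, 0.702, 0.0, 0.0]
contact_force: [0.4, -0.3, -0.5]
opening: 0.4
finger_force: 0.0
```

View pics/c5.png

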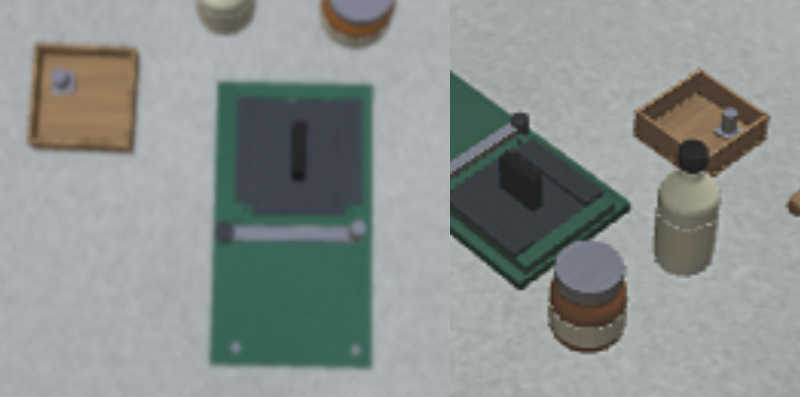

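The first stud stands in the dish; everything else is in order. I'll carry on with the others the same way.

```bash
python3 -m handwheel '[0.081,0.029,0,0,0,0,0,0,-0.2,0,0,0,0,0,-0.25,0,0,0,0,0,-0.22,0,0,0,0,0,-0.1,0,0,0]' 0.4 && python3 -m handwheel '[0,0,-0.08,0,0,0,0,0,0,0,0,0,0,0,0,0,0,0]' && python3 -m handwheel '[0,0,0,0,0,0,0,0,0,0,0,0,0,0,0,0,0,0,0,0,0,0,0,0,0,0,0,0,0,0]' 0.0 40 && python3 -m handwheel '[0,0,0.08,0,0,0,0,0,0.2,0,0,0,0,0,0.25,0,0,0,0,0,0.25,0,0,0,0,0,0.07,0,0,0]' && python3 -m handwheel '[0.078,0.246,0,0,0,0,0.078,0.246,0,0,0,0,0.078,0.246,0,0,0,0,0.078,0.246,0,0,0,0,0.078,0.246,0,0,0,0]' && python3 -m handwheel '[0.078,0.246,0,0,0,0,0.078,0.246,0,0,0,0,0.078,0.246,0,0,0,0,0.078,0.246,0,0,0,0,0.078,0.246,0,0,0,0]' && python3 -m handwheel '[0.078,0.246,0,0,0,0,0.078,0.246,0,0,0,0,0,0,0,0,0,0,0,0,0,0,0,0,0,0,0,0,0,0]'
```

```text
time: 23.95
eef_pos: [0.5448, -0.2571, 0.0436]
tcp_rot: [0.71, 0.704, -0.0, -0.004]
contact_force: [-0.8, 0.7, -0.7]
opening: 0.4
finger_force: 0.0
time: 24.2
eef_pos: [0.5477, -0.26, 0.037]
tcp_rot: [0.71, 0.704, 0.0, 0.001]
contact_force: [-0.7, -0.0, -0.4]
opening: 0.399
finger_force: 0.0
time: 24.62
eef_pos: [0.5469, -0.261, 0.0373]
tcp_rot: [0.711, 0.703, 0.0, 0.001]
contact_force: [0.6, 0.0, 3.6]
opening: 0.145
finger_force: 39.2
time: 25.03
eef_pos: [0.5485, -0.2629, 0.1716]
tcp_rot: [0.711, 0.703, 0.001, 0.005]
contact_force: [0.8, -0.3, 0.5]
opening: 0.142
finger_force: 39.4
time: 25.45
eef_pos: [0.6043, -0.075, 0.164]
tcp_rot: [0.711, 0.703, -0.0, -0.0]
contact_force: [0.5, -0.5, -0.2]
opening: 0.141
finger_force: 39.4
time: 25.87
eef_pos: [0.6629, 0.1097, 0.1638]
tcp_rot: [0.711, 0.703, -0.001, -0.0]
contact_force: [0.6, 0.7, -0.1]
opening: 0.143
finger_force: 39.4
time: 26.28
eef_pos: [0.686, 0.1816, 0.1634]
tcp_rot: [0.711, 0.703, -0.001, -0.0]
contact_force: [0.2, -1.0, -1.1]
opening: 0.142
finger_force: 39.4
```

```bash
python3 -m handwheel '[0,0,-0.15,0,0,0,0,0,-0.2,0,0,0,0,0,-0.2,0,0,0,0,0,-0.13,0,0,0,0,0,0,0,0,0]' && python3 -m handwheel '[0,0,-0.03,0,0,0,0,0,0,0,0,0,0,0,0,0,0,0]' && python3 -m handwheel '[0,0,0,0,0,0,0,0,0,0,0,0,0,0,0,0,0,0]' 0.4 && python3 -m handwheel '[0,0,0.12,0,0,0,0,0,0.2,0,0,0,0,0,0.2,0,0,0,0,0,0.19,0,0,0,0,0,0,0,0,0]' && python3 -m handwheel '[-0.091,-0.239,0,0,0,0,-0.091,-0.239,0,0,0,0,-0.091,-0.239,0,0,0,0,-0.091,-0.239,0,0,0,0,-0.091,-0.239,0,0,0,0]' && python3 -m handwheel '[-0.091,-0.239,0,0,0,0,-0.091,-0.239,0,0,0,0,-0.091,-0.239,0,0,0,0,-0.091,-0.239,0,0,0,0,-0.091,-0.239,0,0,0,0]' && python3 -m handwheel '[-0.091,-0.239,0,0,0,0,-0.091,-0.239,0,0,0,0,-0.091,-0.239,0,0,0,0,-0.091,-0.239,0,0,0,0,0,0,0,0,0,0]' && python3 -m handwheel '[0,0,0,0,0,0,0,0,0,0,0,0]'
```

```text
time: 26.7
eef_pos: [0.6822, 0.1792, 0.0554]
tcp_rot: [0.712, 0.702, -0.005, -0.004]
contact_force: [0.2, -0.5, -1.2]
opening: 0.142
finger_force: 39.4
time: 26.95
eef_pos: [0.6879, 0.1813, 0.0597]
tcp_rot: [0.711, 0.703, 0.001, 0.001]
contact_force: [-0.5, 0.8, -0.2]
opening: 0.143
finger_force: 39.4
time: 27.2
eef_pos: [0.6872, 0.182, 0.0589]
tcp_rot: [0.711, 0.703, 0.001, 0.001]
contact_force: [-0.5, 0.2, -0.2]
opening: 0.4
finger_force: 0.0
time: 27.62
eef_pos: [0.6906, 0.1827, 0.1734]
tcp_rot: [0.711, 0.703, 0.006, 0.004]
contact_force: [1.4, -0.5, 1.4]
opening: 0.399
finger_force: 0.0
time: 28.03
eef_pos: [0.6174, 0.0015, 0.1641]
tcp_rot: [0.711, 0.703, 0.0, 0.0]
contact_force: [0.6, -0.8, -0.3]
opening: 0.401
finger_force: 0.0
time: 28.45
eef_pos: [0.5492, -0.1781, 0.1643]
tcp_rot: [0.711, 0.703, 0.0, 0.0]
contact_force: [0.5, -0.5, 0.6]
opening: 0.4
finger_force: 0.0
time: 28.87
eef_pos: [0.4934, -0.3258, 0.1647]
tcp_rot: [0.713, 0.701, -0.001, 0.002]
contact_force: [-0.6, -0.4, -0.5]
opening: 0.401
finger_force: 0.0
time: 29.03
eef_pos: [0.4954, -0.3197, 0.1639]
tcp_rot: [0.711, 0.703, 0.0, -0.0]
contact_force: [-0.1, 0.1, 0.3]
opening: 0.4
finger_force: 0.0
```

```bash
python3 -m handwheel '[0,0,-0.2,0,0,0,0,0,-0.25,0,0,0,0,0,-0.22,0,0,0,0,0,-0.1,0,0,0,0,0,-0.08,0,0,0]' 0.4 && python3 -m handwheel '[0,0,0,0,0,0,0,0,0,0,0,0]' && python3 -m handwheel '[0,0,0,0,0,0,0,0,0,0,0,0,0,0,0,0,0,0,0,0,0,0,0,0,0,0,0,0,0,0]' 0.0 40 && python3 -m handwheel '[0,0,0.08,0,0,0,0,0,0.2,0,0,0,0,0,0.25,0,0,0,0,0,0.25,0,0,0,0,0,0.07,0,0,0]' && python3 -m handwheel '[0.091,0.227,0,0,0,0,0.091,0.227,0,0,0,0,0.091,0.227,0,0,0,0,0.091,0.227,0,0,0,0,0.091,0.227,0,0,0,0]' && python3 -m handwheel '[0.091,0.227,0,0,0,0,0.091,0.227,0,0,0,0,0.091,0.227,0,0,0,0,0.091,0.227,0,0,0,0,0.091,0.227,0,0,0,0]' && python3 -m handwheel '[0.091,0.227,0,0,0,0,0.091,0.227,0,0,0,0,0.091,0.227,0,0,0,0,0.091,0.227,0,0,0,0,0,0,0,0,0,0]' && python3 -m handwheel '[0,0,0,0,0,0,0,0,0,0,0,0]'
```

```text
time: 29.45
eef_pos: [0.4948, -0.3169, 0.0338]
tcp_rot: [0.71, 0.704, 0.0, -0.003]
contact_force: [-10.0, 14.3, 116.4]
opening: 0.399
finger_force: 70.4
time: 29.62
eef_pos: [0.4966, -0.3192, 0.0369]
tcp_rot: [0.71, 0.704, 0.0, 0.001]
contact_force: [-0.1, -0.2, 0.1]
opening: 0.405
finger_force: 0.0
time: 30.03
eef_pos: [0.4961, -0.3201, 0.0373]
tcp_rot: [0.711, 0.703, 0.0, 0.001]
contact_force: [1.2, 1.3, 4.8]
opening: 0.144
finger_force: 39.2
time: 30.45
eef_pos: [0.4977, -0.3224, 0.1715]
tcp_rot: [0.711, 0.703, -0.0, 0.006]
contact_force: [1.6, -0.3, 1.4]
opening: 0.139
finger_force: 39.1
time: 30.87
eef_pos: [0.5635, -0.1484, 0.164]
tcp_rot: [0.711, 0.703, -0.0, -0.0]
contact_force: [0.7, 0.0, -0.1]
opening: 0.144
finger_force: 39.1
time: 31.28
eef_pos: [0.6319, 0.022, 0.1639]
tcp_rot: [0.711, 0.703, -0.0, -0.0]
contact_force: [2.1, -0.2, -0.2]
opening: 0.139
finger_force: 39.1
time: 31.7
eef_pos: [0.6873, 0.1624, 0.1638]
tcp_rot: [0.709, 0.705, 0.001, -0.0]
contact_force: [-0.9, -0.6, 0.4]
opening: 0.137
finger_force: 39.1
time: 31.87
eef_pos: [0.686, 0.1564, 0.1634]
tcp_rot: [0.711, 0.703, -0.001, -0.0]
contact_force: [0.4, -0.6, 0.1]
opening: 0.138
finger_force: 39.1
```

The descent overshot and tapped the tray at 116 N, close to the 120 N limit, so I'll end descents gently from here on.

```bash
python3 -m handwheel '[0,0,-0.15,0,0,0,0,0,-0.2,0,0,0,0,0,-0.15,0,0,0,0,0,-0.1,0,0,0,0,0,-0.05,0,0,0]' && python3 -m handwheel '[0,0,-0.03,0,0,0,0,0,-0.03,0,0,0,0,0,0,0,0,0,0,0,0,0,0,0]' && python3 -m handwheel '[0,0,0,0,0,0,0,0,0,0,0,0,0,0,0,0,0,0]' 0.4 && python3 -m handwheel '[0,0,0.12,0,0,0,0,0,0.2,0,0,0,0,0,0.2,0,0,0,0,0,0.19,0,0,0,0,0,0,0,0,0]' && python3 -m handwheel '[-0.101,-0.217,0,0,0,0,-0.101,-0.217,0,0,0,0,-0.101,-0.217,0,0,0,0,-0.101,-0.217,0,0,0,0,-0.101,-0.217,0,0,0,0]' && python3 -m handwheel '[-0.101,-0.217,0,0,0,0,-0.101,-0.217,0,0,0,0,-0.101,-0.217,0,0,0,0,-0.101,-0.217,0,0,0,0,-0.101,-0.217,0,0,0,0]' && python3 -m handwheel '[-0.1,-0.215,0,0,0,0,-0.1,-0.215,0,0,0,0,-0.1,-0.215,0,0,0,0,0,0,0,0,0,0,0,0,0,0,0,0]' && python3 -m handwheel '[0,0,0,0,0,0,0,0,0,0,0,0]' && python3 - <<'E'
from h import *
im,d=imaging.read_camera("top"); cv2.imwrite("pics/top6.png",im); np.save("pics/top6.npy",d)
cv2.imwrite("pics/c6.png",cv2.resize(im[130:300,225:515],None,fx=2.7,fy=2.7,interpolation=2))
E
```

```text
time: 32.28
eef_pos: [0.6846, 0.155, 0.0633]
tcp_rot: [0.712, 0.703, -0.002, -0.002]
contact_force: [0.1, 0.4, -0.6]
opening: 0.144
finger_force: 39.1
time: 32.62
eef_pos: [0.6874, 0.1567, 0.0588]
tcp_rot: [0.711, 0.703, 0.001, 0.001]
contact_force: [1.1, 0.2, 0.1]
opening: 0.14
finger_force: 39.3
time: 32.87
eef_pos: [0.687, 0.1568, 0.0584]
tcp_rot: [0.711, 0.703, 0.001, 0.001]
contact_force: [0.7, -0.1, -0.1]
opening: 0.4
finger_force: 0.0
time: 33.28
eef_pos: [0.6906, 0.1572, 0.1731]
tcp_rot: [0.711, 0.703, 0.005, 0.005]
contact_force: [0.6, 0.8, 1.2]
opening: 0.4
finger_force: 0.0
time: 33.7
eef_pos: [0.6098, -0.0072, 0.164]
tcp_rot: [0.711, 0.703, 0.0, 0.0]
contact_force: [0.3, 0.3, -0.2]
opening: 0.397
finger_force: 0.0
time: 34.12
eef_pos: [0.5341, -0.1701, 0.1641]
tcp_rot: [0.711, 0.703, 0.0, 0.0]
contact_force: [1.0, -0.2, -0.4]
opening: 0.399
finger_force: 0.0
time: 34.53
eef_pos: [0.4894, -0.267, 0.1641]
tcp_rot: [0.712, 0.702, 0.0, 0.0]
contact_force: [0.5, 0.3, 0.5]
opening: 0.403
finger_force: 0.0
time: 34.7
eef_pos: [0.4904, -0.2645, 0.1638]
tcp_rot: [0.711, 0.704, 0.0, -0.0]
contact_force: [1.3, 0.1, 0.8]
opening: 0.4
finger_force: 0.0
```

View pics/c6.png

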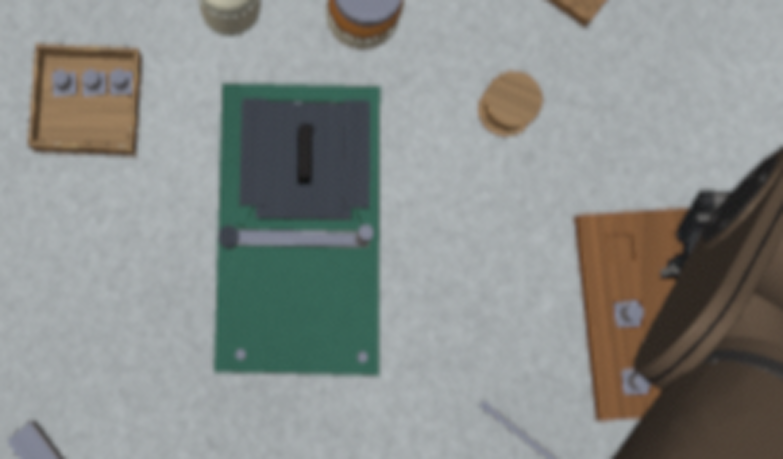

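Three studs stand in the dish, and the plate and latch are unchanged. Next is the fourth stud.

```bash
python3 -m handwheel '[0.004,-0.01,-0.15,0,0,0,0,0,-0.2,0,0,0,0,0,-0.18,0,0,0,0,0,-0.12,0,0,0,0,0,-0.08,0,0,0]' 0.4 && python3 -m handwheel '[0,0,-0.05,0,0,0,0,0,-0.03,0,0,0,0,0,-0.02,0,0,0,0,0,0,0,0,0,0,0,0,0,0,0]' && python3 -m handwheel '[0,0,0,0,0,0,0,0,0,0,0,0,0,0,0,0,0,0,0,0,0,0,0,0,0,0,0,0,0,0]' 0.0 40 && python3 -m handwheel '[0,0,0.08,0,0,0,0,0,0.2,0,0,0,0,0,0.25,0,0,0,0,0,0.23,0,0,0,0,0,0.07,0,0,0]' && python3 -m handwheel '[0.081,0.242,0,0,0,0,0.081,0.242,0,0,0,0,0.081,0.242,0,0,0,0,0.081,0.242,0,0,0,0,0.081,0.242,0,0,0,0]' && python3 -m handwheel '[0.081,0.242,0,0,0,0,0.081,0.242,0,0,0,0,0.081,0.242,0,0,0,0,0.081,0.242,0,0,0,0,0.081,0.242,0,0,0,0]' && python3 -m handwheel '[0.081,0.242,0,0,0,0,0.081,0.242,0,0,0,0,0.08,0.242,0,0,0,0,0,0,0,0,0,0,0,0,0,0,0,0]' && python3 -m handwheel '[0,0,0,0,0,0,0,0,0,0,0,0]'
```

```text
time: 35.17
eef_pos: [0.49, -0.2648, 0.0518]
tcp_rot: [0.71, 0.704, -0.0, -0.002]
contact_force: [-0.9, -1.2, -0.8]
opening: 0.402
finger_force: 0.0
time: 35.58
eef_pos: [0.4913, -0.2675, 0.0405]
tcp_rot: [0.711, 0.703, 0.0, 0.001]
contact_force: [0.1, 0.4, 0.1]
opening: 0.402
finger_force: 0.0
time: 36.0
eef_pos: [0.4913, -0.2676, 0.0405]
tcp_rot: [0.711, 0.703, 0.0, 0.001]
contact_force: [-0.5, 0.4, 5.1]
opening: 0.138
finger_force: 39.2
time: 36.42
eef_pos: [0.4928, -0.2687, 0.1705]
tcp_rot: [0.711, 0.703, 0.0, 0.005]
contact_force: [2.0, -0.8, 0.8]
opening: 0.137
finger_force: 39.4
time: 36.83
eef_pos: [0.5509, -0.0838, 0.1636]
tcp_rot: [0.711, 0.703, -0.0, -0.001]
contact_force: [0.5, -0.9, -0.2]
opening: 0.136
finger_force: 39.4
time: 37.25
eef_pos: [0.6117, 0.0979, 0.1634]
tcp_rot: [0.711, 0.703, -0.001, -0.001]
contact_force: [0.2, -1.0, -0.9]
opening: 0.143
finger_force: 39.4
time: 37.67
eef_pos: [0.6477, 0.2068, 0.1629]
tcp_rot: [0.71, 0.704, -0.001, -0.0]
contact_force: [-0.2, -0.4, 0.4]
opening: 0.135
finger_force: 39.4
time: 37.83
eef_pos: [0.6479, 0.2037, 0.1634]
tcp_rot: [0.711, 0.703, -0.001, -0.0]
contact_force: [0.2, 0.6, -0.4]
opening: 0.139
finger_force: 39.4
```

```bash
python3 -m handwheel '[0,0.01,-0.15,0,0,0,0,0,-0.2,0,0,0,0,0,-0.15,0,0,0,0,0,-0.1,0,0,0,0,0,-0.05,0,0,0]' && python3 -m handwheel '[0,0,-0.03,0,0,0,0,0,-0.02,0,0,0,0,0,0,0,0,0,0,0,0,0,0,0]' && python3 -m handwheel '[0,0,0,0,0,0,0,0,0,0,0,0,0,0,0,0,0,0]' 0.4 && python3 -m handwheel '[0,0,0.12,0,0,0,0,0,0.2,0,0,0,0,0,0.2,0,0,0,0,0,0.18,0,0,0,0,0,0,0,0,0]' && python3 -m handwheel '[-0.093,-0.235,0,0,0,0,-0.093,-0.235,0,0,0,0,-0.093,-0.235,0,0,0,0,-0.093,-0.235,0,0,0,0,-0.093,-0.235,0,0,0,0]' && python3 -m handwheel '[-0.093,-0.235,0,0,0,0,-0.093,-0.235,0,0,0,0,-0.093,-0.235,0,0,0,0,-0.093,-0.235,0,0,0,0,-0.093,-0.235,0,0,0,0]' && python3 -m handwheel '[-0.093,-0.235,0,0,0,0,-0.093,-0.235,0,0,0,0,-0.093,-0.235,0,0,0,0,-0.093,-0.235,0,0,0,0,-0.09,-0.235,0,0,0,0]' && python3 -m handwheel '[0,0,0,0,0,0,0,0,0,0,0,0,0,0,0,0,0,0]'
```

```text
time: 38.25
eef_pos: [0.6467, 0.2047, 0.0634]
tcp_rot: [0.712, 0.703, -0.002, -0.001]
contact_force: [0.2, 0.0, -0.3]
opening: 0.137
finger_force: 39.4
time: 38.58
eef_pos: [0.6494, 0.2064, 0.0604]
tcp_rot: [0.711, 0.703, 0.001, 0.001]
contact_force: [0.3, -0.2, 0.1]
opening: 0.137
finger_force: 39.4
time: 38.83
eef_pos: [0.6489, 0.2065, 0.0598]
tcp_rot: [0.711, 0.703, 0.001, 0.0]
contact_force: [-0.0, -0.2, 0.1]
opening: 0.4
finger_force: 0.0
time: 39.25
eef_pos: [0.6523, 0.2072, 0.1726]
tcp_rot: [0.711, 0.703, 0.006, 0.004]
contact_force: [1.7, 0.2, 0.5]
opening: 0.4
finger_force: 0.0
time: 39.67
eef_pos: [0.5777, 0.0289, 0.1639]
tcp_rot: [0.711, 0.703, 0.0, 0.0]
contact_force: [0.3, -0.8, -0.5]
opening: 0.401
finger_force: 0.0
time: 40.08
eef_pos: [0.508, -0.1476, 0.1641]
tcp_rot: [0.711, 0.703, 0.0, 0.0]
contact_force: [0.9, -0.8, 0.1]
opening: 0.401
finger_force: 0.0
time: 40.5
eef_pos: [0.4387, -0.3239, 0.1641]
tcp_rot: [0.711, 0.703, 0.0, 0.0]
contact_force: [0.7, -0.3, -0.3]
opening: 0.401
finger_force: 0.0
time: 40.75
eef_pos: [0.4395, -0.3221, 0.1637]
tcp_rot: [0.711, 0.703, 0.0, -0.0]
contact_force: [0.6, -0.3, -0.7]
opening: 0.397
finger_force: 0.0
```

```bash
python3 -m handwheel '[0,-0.005,-0.15,0,0,0,0,0,-0.2,0,0,0,0,0,-0.18,0,0,0,0,0,-0.12,0,0,0,0,0,-0.08,0,0,0]' 0.4 && python3 -m handwheel '[0,0,-0.05,0,0,0,0,0,-0.03,0,0,0,0,0,-0.02,0,0,0,0,0,0,0,0,0,0,0,0,0,0,0]' && python3 -m handwheel '[0,0,0,0,0,0,0,0,0,0,0,0,0,0,0,0,0,0,0,0,0,0,0,0,0,0,0,0,0,0]' 0.0 40 && python3 -m handwheel '[0,0,0.08,0,0,0,0,0,0.2,0,0,0,0,0,0.25,0,0,0,0,0,0.23,0,0,0,0,0,0.07,0,0,0]' && python3 -m handwheel '[0.099,0.24,0,0,0,0,0.099,0.24,0,0,0,0,0.099,0.24,0,0,0,0,0.099,0.24,0,0,0,0,0.099,0.24,0,0,0,0]' && python3 -m handwheel '[0.099,0.24,0,0,0,0,0.099,0.24,0,0,0,0,0.099,0.24,0,0,0,0,0.099,0.24,0,0,0,0,0.099,0.24,0,0,0,0]' && python3 -m handwheel '[0.099,0.24,0,0,0,0,0.099,0.24,0,0,0,0,0.099,0.24,0,0,0,0,0.099,0.24,0,0,0,0,0,0,0,0,0,0]' && python3 -m handwheel '[0,0,0,0,0,0,0,0,0,0,0,0]'
```

```text
time: 41.17
eef_pos: [0.4391, -0.3202, 0.0518]
tcp_rot: [0.71, 0.704, 0.0, -0.002]
contact_force: [-0.1, 0.3, -0.2]
opening: 0.4
finger_force: 0.0
time: 41.58
eef_pos: [0.4403, -0.3237, 0.0404]
tcp_rot: [0.711, 0.703, -0.0, 0.001]
contact_force: [0.2, -0.2, 1.3]
opening: 0.399
finger_force: 0.0
time: 42.0
eef_pos: [0.4402, -0.3238, 0.0405]
tcp_rot: [0.711, 0.703, -0.0, 0.001]
contact_force: [-0.0, 0.5, 4.9]
opening: 0.137
finger_force: 39.2
time: 42.42
eef_pos: [0.4415, -0.3251, 0.1705]
tcp_rot: [0.711, 0.703, -0.0, 0.005]
contact_force: [0.2, -0.8, -0.1]
opening: 0.134
finger_force: 39.4
time: 42.83
eef_pos: [0.5135, -0.1413, 0.1637]
tcp_rot: [0.711, 0.703, -0.0, -0.001]
contact_force: [0.4, 0.5, -1.1]
opening: 0.14
finger_force: 39.4
time: 43.25
eef_pos: [0.5878, 0.0389, 0.1635]
tcp_rot: [0.711, 0.703, -0.001, -0.001]
contact_force: [0.7, 0.7, 0.8]
opening: 0.137
finger_force: 39.4
time: 43.67
eef_pos: [0.6481, 0.1867, 0.1634]
tcp_rot: [0.709, 0.705, 0.001, -0.001]
contact_force: [-0.3, -1.1, 0.5]
opening: 0.137
finger_force: 39.4
time: 43.83
eef_pos: [0.6467, 0.1807, 0.163]
tcp_rot: [0.711, 0.703, -0.001, -0.0]
contact_force: [-0.6, -0.6, 0.3]
opening: 0.138
finger_force: 39.4
```

```bash
python3 -m handwheel '[0,0,-0.15,0,0,0,0,0,-0.2,0,0,0,0,0,-0.15,0,0,0,0,0,-0.1,0,0,0,0,0,-0.05,0,0,0]' && python3 -m handwheel '[0,0,-0.03,0,0,0,0,0,-0.02,0,0,0,0,0,0,0,0,0,0,0,0,0,0,0]' && python3 -m handwheel '[0,0,0,0,0,0,0,0,0,0,0,0,0,0,0,0,0,0]' 0.4 && python3 -m handwheel '[0,0,0.12,0,0,0,0,0,0.2,0,0,0,0,0,0.2,0,0,0,0,0,0.18,0,0,0,0,0,0,0,0,0]' && python3 -m handwheel '[-0.108,-0.231,0,0,0,0,-0.108,-0.231,0,0,0,0,-0.108,-0.231,0,0,0,0,-0.108,-0.231,0,0,0,0,-0.108,-0.231,0,0,0,0]' && python3 -m handwheel '[-0.108,-0.231,0,0,0,0,-0.108,-0.231,0,0,0,0,-0.108,-0.231,0,0,0,0,-0.108,-0.231,0,0,0,0,-0.108,-0.231,0,0,0,0]' && python3 -m handwheel '[-0.108,-0.231,0,0,0,0,-0.108,-0.231,0,0,0,0,-0.108,-0.231,0,0,0,0,0,0,0,0,0,0,0,0,0,0,0,0]' && python3 -m handwheel '[0,0,0,0,0,0]'
```

```text
time: 44.25
eef_pos: [0.6455, 0.1791, 0.0633]
tcp_rot: [0.712, 0.703, -0.002, -0.002]
contact_force: [-0.0, 0.4, -1.3]
opening: 0.142
finger_force: 39.4
time: 44.58
eef_pos: [0.6485, 0.1808, 0.0604]
tcp_rot: [0.711, 0.703, 0.001, 0.001]
contact_force: [-0.2, 0.3, 0.3]
opening: 0.138
finger_force: 39.4
time: 44.83
eef_pos: [0.648, 0.181, 0.0599]
tcp_rot: [0.711, 0.703, 0.001, 0.0]
contact_force: [-0.1, -0.7, -0.2]
opening: 0.403
finger_force: 0.0
time: 45.25
eef_pos: [0.6515, 0.1815, 0.1725]
tcp_rot: [0.711, 0.703, 0.005, 0.004]
contact_force: [1.2, -0.1, 0.3]
opening: 0.404
finger_force: 0.0
time: 45.67
eef_pos: [0.5655, 0.0064, 0.1639]
tcp_rot: [0.711, 0.703, 0.0, 0.0]
contact_force: [0.3, -0.7, 0.3]
opening: 0.401
finger_force: 0.0
time: 46.08
eef_pos: [0.4845, -0.167, 0.1641]
tcp_rot: [0.711, 0.703, 0.0, 0.0]
contact_force: [1.1, -0.2, -1.0]
opening: 0.399
finger_force: 0.0
time: 46.5
eef_pos: [0.4362, -0.2711, 0.1641]
tcp_rot: [0.712, 0.702, 0.0, 0.0]
contact_force: [-0.4, 1.0, 0.3]
opening: 0.398
finger_force: 0.0
time: 46.58
eef_pos: [0.4369, -0.2692, 0.1638]
tcp_rot: [0.711, 0.703, 0.0, -0.0]
contact_force: [0.3, -0.2, -0.5]
opening: 0.4
finger_force: 0.0
```

```bash
python3 -m handwheel '[-0.005,0,-0.15,0,0,0,0,0,-0.2,0,0,0,0,0,-0.18,0,0,0,0,0,-0.12,0,0,0,0,0,-0.08,0,0,0]' 0.4 && python3 -m handwheel '[0,0,-0.05,0,0,0,0,0,-0.03,0,0,0,0,0,-0.02,0,0,0,0,0,0,0,0,0,0,0,0,0,0,0]' && python3 -m handwheel '[0,0,0,0,0,0,0,0,0,0,0,0,0,0,0,0,0,0,0,0,0,0,0,0,0,0,0,0,0,0]' 0.0 40 && python3 -m handwheel '[0,0,0.08,0,0,0,0,0,0.2,0,0,0,0,0,0.25,0,0,0,0,0,0.23,0,0,0,0,0,0.07,0,0,0]' && python3 -m handwheel '[0.108,0.218,0,0,0,0,0.108,0.218,0,0,0,0,0.108,0.218,0,0,0,0,0.108,0.218,0,0,0,0,0.108,0.218,0,0,0,0]' && python3 -m handwheel '[0.108,0.218,0,0,0,0,0.108,0.218,0,0,0,0,0.108,0.218,0,0,0,0,0.108,0.218,0,0,0,0,0.108,0.218,0,0,0,0]' && python3 -m handwheel '[0.108,0.218,0,0,0,0,0.108,0.218,0,0,0,0,0.108,0.218,0,0,0,0,0,0,0,0,0,0,0,0,0,0,0,0]' && python3 -m handwheel '[0,0,0,0,0,0,0,0,0,0,0,0]'
```

```text
time: 47.0
eef_pos: [0.4357, -0.2667, 0.0518]
tcp_rot: [0.71, 0.704, 0.0, -0.002]
contact_force: [-0.5, -0.9, -0.0]
opening: 0.4
finger_force: 0.0
time: 47.42
eef_pos: [0.4369, -0.27, 0.0404]
tcp_rot: [0.711, 0.703, 0.0, 0.001]
contact_force: [-0.2, 0.4, 0.5]
opening: 0.4
finger_force: 0.0
time: 47.83
eef_pos: [0.4368, -0.2702, 0.0405]
tcp_rot: [0.711, 0.703, 0.0, 0.001]
contact_force: [-0.8, -0.2, 5.0]
opening: 0.137
finger_force: 39.2
time: 48.25
eef_pos: [0.4382, -0.2714, 0.1702]
tcp_rot: [0.711, 0.703, 0.0, 0.005]
contact_force: [1.0, 0.4, 0.2]
opening: 0.136
finger_force: 39.4
time: 48.67
eef_pos: [0.517, -0.1044, 0.1636]
tcp_rot: [0.711, 0.703, -0.0, -0.001]
contact_force: [0.5, 0.6, -0.6]
opening: 0.139
finger_force: 39.4
time: 49.08
eef_pos: [0.5979, 0.0592, 0.1633]
tcp_rot: [0.711, 0.703, -0.001, -0.001]
contact_force: [0.3, -0.1, -0.1]
opening: 0.138
finger_force: 39.4
time: 49.5
eef_pos: [0.6463, 0.1571, 0.1629]
tcp_rot: [0.71, 0.704, -0.001, -0.001]
contact_force: [-0.7, -0.6, -1.0]
opening: 0.136
finger_force: 39.4
time: 49.67
eef_pos: [0.646, 0.1544, 0.1634]
tcp_rot: [0.711, 0.703, -0.001, -0.0]
contact_force: [0.6, -0.9, -0.6]
opening: 0.138
finger_force: 39.4
```

Place the last stud, back away over the tray side, and check both views.

```bash
python3 -m handwheel '[0.01,0.01,-0.15,0,0,0,0,0,-0.2,0,0,0,0,0,-0.15,0,0,0,0,0,-0.1,0,0,0,0,0,-0.05,0,0,0]' && python3 -m handwheel '[0,0,-0.03,0,0,0,0,0,-0.02,0,0,0,0,0,0,0,0,0,0,0,0,0,0,0]' && python3 -m handwheel '[0,0,0,0,0,0,0,0,0,0,0,0,0,0,0,0,0,0]' 0.4 && python3 -m handwheel '[0,0,0.12,0,0,0,0,0,0.2,0,0,0,0,0,0.2,0,0,0,0,0,0.18,0,0,0,0,0,0,0,0,0]' && python3 -m handwheel '[-0.108,-0.231,0,0,0,0,-0.108,-0.231,0,0,0,0,-0.108,-0.231,0,0,0,0,-0.108,-0.231,0,0,0,0,-0.108,-0.231,0,0,0,0]' && python3 -m handwheel '[-0.108,-0.231,0,0,0,0,-0.108,-0.231,0,0,0,0,-0.1,-0.231,0,0,0,0,-0.05,-0.231,0.1,0,0,0,0,-0.231,0.1,0,0,0]' && python3 -m handwheel '[0,-0.231,0.1,0,0,0,0,-0.231,0.1,0,0,0,0,-0.231,0,0,0,0,0,-0.1,0,0,0,0,0,0,0,0,0,0]' && python3 - <<'E'
from h import *
im,d=imaging.read_camera("top"); cv2.imwrite("pics/top9.png",im); np.save("pics/top9.npy",d)
sc,_=imaging.read_camera("scene"); cv2.imwrite("pics/scene9.png",sc)
cv2.imwrite("pics/c9.png",cv2.hconcat([cv2.resize(im[110:290,225:425],(440,396)),cv2.resize(sc[150:330,240:420],(360,396))]))
E
```

```text
time: 50.08
eef_pos: [0.6463, 0.1557, 0.0637]
tcp_rot: [0.712, 0.702, -0.002, -0.002]
contact_force: [-4.4, 3.7, 14.8]
opening: 0.138
finger_force: 41.0
time: 50.42
eef_pos: [0.6491, 0.1566, 0.0602]
tcp_rot: [0.711, 0.703, 0.001, 0.001]
contact_force: [-0.1, -0.1, -0.4]
opening: 0.137
finger_force: 39.4
time: 50.67
eef_pos: [0.6483, 0.1568, 0.059]
tcp_rot: [0.711, 0.703, 0.0, 0.0]
contact_force: [0.3, -0.6, -0.1]
opening: 0.399
finger_force: 0.0
time: 51.08
eef_pos: [0.6521, 0.1574, 0.172]
tcp_rot: [0.711, 0.703, 0.005, 0.004]
contact_force: [0.6, 0.1, 1.5]
opening: 0.4
finger_force: 0.0
time: 51.5
eef_pos: [0.5661, -0.0175, 0.1636]
tcp_rot: [0.711, 0.703, -0.0, -0.0]
contact_force: [0.8, -1.1, 0.0]
opening: 0.402
finger_force: 0.0
time: 51.92
eef_pos: [0.5097, -0.1903, 0.1926]
tcp_rot: [0.711, 0.703, -0.001, -0.002]
contact_force: [1.0, 0.5, -0.5]
opening: 0.401
finger_force: 0.0
time: 52.33
eef_pos: [0.5118, -0.3115, 0.2236]
tcp_rot: [0.712, 0.702, -0.0, 0.0]
contact_force: [-0.1, 0.6, -0.2]
opening: 0.397
finger_force: 0.0
```

View pics/c9.png

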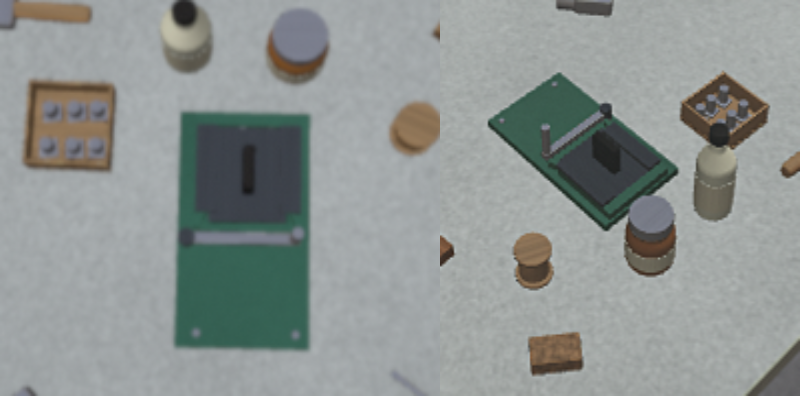

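View pics/scene9.png

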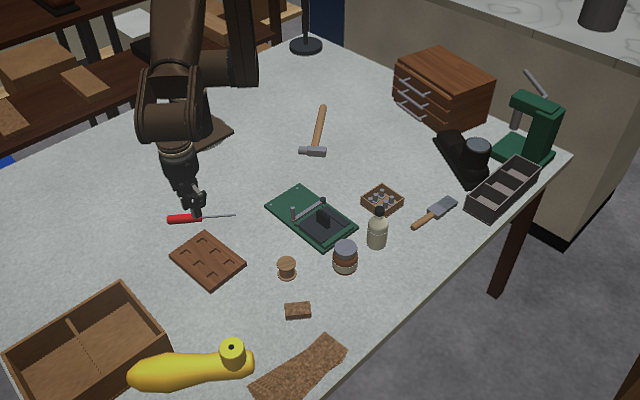

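The dish holds all six studs, standing, and the tray is empty. The plate is home with the latch shut across the mouth, and the jar and bottle are upright. I'll hand it in.

```bash
python3 -c "from plant import ctrl; print(ctrl.sign_off())"
```

```text
the job is handed in; nothing more can be done
None
```

I handed the job in at about 52 s: the plate is fully home, the latch is shut behind it, all six studs are in the dish, and the jar and bottle are upright; one fast descent tapped the tray at a wrist-force reading of 116 N against the 120 N limit, and the true peak may have been higher.

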